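# Hang the cast anodes to dry

### The arm

A 6-joint arm with a two-finger parallel gripper is mounted at the origin on the work surface. World frame = base frame: x ahead of the robot, y to its left, z up, the work surface at z = 0. Lengths are in m, angles in rad, forces in N, time in s.
With the tool pointing down it reaches from about 0.3 to 0.75 m from the base axis. Payload 8.5 kg.
Tool frame: the origin (TCP) lies between the finger pads; the fingertips stand 22 mm ahead of it and the grasp point (between the pads) lies 3 mm ahead of it (tips_ahead is the distance from the TCP to the fingertips, in m); z points along the fingers, y is the line along which they close (so a half turn about z gives the same grasp; the last joint's range is limited). The gripper opens to 88 mm and grips with 3 to 60 N. Pads are 18 mm wide; open, the fingers measure 123 mm over their backs; the gripper's body (75 mm by 187 mm) begins 45 mm behind the grasp point.
Start: joints at [-1.482, 0.381, 1.297, -0, 1.464, -0.215], TCP at [0.165, -0.525, 0.261] pointing down, gripper open.
Joint ranges: [-3.11, 3.11], [-0.89, 2.33], [0.22, 2.48], [-1.42, 4.56], [0.17, 2.85], [-2.88, 2.88]. Speed limits (rad/s): [2.39, 2.39, 3.14, 3.14, 3.14, 3.14].

### API

Orientations are given as a unit quaternion [x, y, z, w].
In Python, from station import * gives the robot as it stands. The module is installed in compiled form; this text tells all that it offers.
- The arm moves only by the tool jog_arm, never from a script. Its argument "series" is one flat list of numbers, 7 for each row, row after row: the shift along the tool's x, y, z each as a share of 0.5 m, from -1 to 1, then the turn, a rotation vector about the tool's x, y, z each as a share of pi rad, from -1 to 1, then the opening, from -1 (shut) to 1 (fully open). In form: [x, y, z, wx, wy, wz, claw, x, y, z, wx, wy, wz, claw, ...]. A call has 1 to 8 rows; each row is the pose to reach, as a shift and turn from the pose commanded when the call began, along the tool's axes at that moment, turning the shorter way round; what a row does not reach only later rows make up. A row lasts 1/10 s, in which the tool goes at most 50 mm and 8.59 degrees, less where a joint would pass 70% of its speed; a pose out of reach is approached as far as the arm can. A call with a number of a shift or a turn outside -1 to 1 is refused whole. A call with a gripper value outside its range is refused whole. The fingers move at their own pace and stop on an object; the grip force is fixed at half the most. Time passes only in rows, so rows that repeat a pose let the fingers close. It gives the time, the measured TCP pose, the force, the opening and the grip force at its end, in the units of the state.
- state(): the state, without advancing time (a new reading comes with each control period).
- get_image(name): name is "side" or "top" or "wrist"; returns a dict with "pixels" (480x640x3 uint8, red, green, blue), "fovy" (degrees; the focal length in pixels is half the picture's height over the tangent of half this angle, whatever the lens; pixels are square), "cx", "cy" (the principal point, pixels), "k1" (the pictures are not rectified: a ray, as slopes to the right and down, at radius r is drawn at 1 + k1 r^2 times it, then the intrinsics apply), "rvec" (rotation vector, rad) and "tvec" (3), from world to camera coordinates, as OpenCV has them. Camera axes: x right, y down, z forward; pixel columns grow to the right and rows downward; lengths in m; the calibration is good to about 2 mm. A picture is of the moment at which its call begins. There is no depth.
- job_done(): hands the job in; it is judged then, once.
The state is a dict: "clock": time; "joints": joint angles; "qd": joint speeds; "joint_torque": joint torques, N m; "tcp_pos": TCP position; "orientation": TCP orientation; "ft_force": force on the tool from outside, world axes, zero at the start; "moment": the same for the moment, N m; "width": finger opening in m; "grasp_force": force on a finger pad.
Only numpy, scipy, OpenCV 4.12 (cv2) and the standard library are available. Lean on these libraries where they do the work, as an engineer would, in place of code of your own. Each camera call takes 0.05 s, during which the arm holds its last target. There are 200 camera calls.

### The job

Take the dry white-tabbed casting of the last batch off the rail and stand it in the slot of the wooden stand, right down. Lift every fresh copper casting out of the mould, hook it over the drying rail at the open end and slide it along to the mark of the same colour as its grip tab, so that each hangs freely, centred on its own mark. Only when all of that is done, push the dryer's switch lever fully over to on. Leave the other things on the bench alone.

Things in the scene. Friction and masses are not known exactly. Their poses are not given: they have to be found in the camera images.
- anode_red: Copper anode casting with red grip tab; may be absent. Origin: centre of underside; z up. 0.26-0.42 kg. Block 20 (x) x 50 (y) x 60 (z) mm, then a hook of 6 mm strip 24 mm wide, then on top the tab, 14 (x) x 30 (y) mm, z = 152 to 196 mm: pinch it from above at about z = 182, closing along x. Stands upright in the mould, in any cavity.
- anode_yellow: Copper anode casting with yellow grip tab; may be absent. Origin: centre of underside; z up. 0.26-0.42 kg. Block 20 (x) x 50 (y) x 60 (z) mm, then a hook of 6 mm strip 24 mm wide, then on top the tab, 14 (x) x 30 (y) mm, z = 152 to 196 mm: pinch it from above at about z = 182, closing along x. Stands upright in the mould, in any cavity.
- anode_green: Copper anode casting with green grip tab; may be absent. Origin: centre of underside; z up. 0.26-0.42 kg. Block 20 (x) x 50 (y) x 60 (z) mm, then a hook of 6 mm strip 24 mm wide, then on top the tab, 14 (x) x 30 (y) mm, z = 152 to 196 mm: pinch it from above at about z = 182, closing along x. Stands upright in the mould, in any cavity.
- anode_blue: Copper anode casting with blue grip tab; may be absent. Origin: centre of underside; z up. 0.26-0.42 kg. Block 20 (x) x 50 (y) x 60 (z) mm, then a hook of 6 mm strip 24 mm wide, then on top the tab, 14 (x) x 30 (y) mm, z = 152 to 196 mm: pinch it from above at about z = 182, closing along x. Stands upright in the mould, in any cavity.
- hook_red (a point): In the red casting's hook, 140 mm over its underside: the rail's axis lies here (within 3 mm) when it hangs. Casting's axes. Stem at x = -18 mm, peaked roof, tip at x = +18 (hook 30 wide inside, 42 outside). The tip ends at z = 113, the block's top is at z = 66 (from the underside): the rail enters this mouth from +x, then the casting is lowered.
- hook_yellow (a point): In the yellow casting's hook, 140 mm over its underside: the rail's axis lies here (within 3 mm) when it hangs. Casting's axes. Stem at x = -18 mm, peaked roof, tip at x = +18 (hook 30 wide inside, 42 outside). The tip ends at z = 113, the block's top is at z = 66 (from the underside): the rail enters this mouth from +x, then the casting is lowered.
- hook_green (a point): In the green casting's hook, 140 mm over its underside: the rail's axis lies here (within 3 mm) when it hangs. Casting's axes. Stem at x = -18 mm, peaked roof, tip at x = +18 (hook 30 wide inside, 42 outside). The tip ends at z = 113, the block's top is at z = 66 (from the underside): the rail enters this mouth from +x, then the casting is lowered.
- hook_blue (a point): In the blue casting's hook, 140 mm over its underside: the rail's axis lies here (within 3 mm) when it hangs. Casting's axes. Stem at x = -18 mm, peaked roof, tip at x = +18 (hook 30 wide inside, 42 outside). The tip ends at z = 113, the block's top is at z = 66 (from the underside): the rail enters this mouth from +x, then the casting is lowered.
- mark_red: Red mark: a pair of red sleeves (18 mm thick and long) on the two guard bars, a small flag hanging from each. Origin: on the rail's axis, midway between them, 200 mm above the table; y along the rail. Fixed. The colours' order along the rail changes.
- mark_yellow: Yellow mark: a pair of yellow sleeves (18 mm thick and long) on the two guard bars, a small flag hanging from each. Origin: on the rail's axis, midway between them, 200 mm above the table; y along the rail. Fixed. The colours' order along the rail changes.
- mark_green: Green mark: a pair of green sleeves (18 mm thick and long) on the two guard bars, a small flag hanging from each. Origin: on the rail's axis, midway between them, 200 mm above the table; y along the rail. Fixed. The colours' order along the rail changes.
- mark_blue: Blue mark: a pair of blue sleeves (18 mm thick and long) on the two guard bars, a small flag hanging from each. Origin: on the rail's axis, midway between them, 200 mm above the table; y along the rail. Fixed. The colours' order along the rail changes.
- anode_white: Casting of the last batch with a white tab, same shape, size and hook as the others; always there, hanging on the rail (hook open to +x, away from the robot) somewhere between y = 0 and 220 mm of the rack. Origin: centre of underside.
- stand: Fixed light-wood stand, 75 (x) x 95 (y) x 40 (z) mm, origin: centre of underside. One slot in its middle, 25 (x) x 55 (y) mm, 30 mm deep, floor at z = 10 mm, takes the white casting's block, upright, either way round.
- rack: Fixed drying rack. Origin: centre of its foot plate (110 x 600 x 12 mm) on the table; y along the rail, +y to the robot's left. Rail: 12 mm steel bar at height 200 mm over x = 0, between end posts (18 mm thick, 212 tall) at y = -280 and +280 mm. The marks are at y = 0, 75, 150, 225 mm. Hung castings cannot pass one another.
- load (a point): On the rail's axis, rack y = -160 mm: middle of the open part (y = -265 to -75 mm) where castings can be hooked on from the robot's side. From y = -70 to 272 mm, two 10 mm guard bars run beside the rail at its height, at x = -42 and +42 mm, on posts at their ends: there nothing can be hooked on, but hung castings slide along between them.
- mould: Fixed open casting mould, dark steel, 75 (x) x 330 (y) x 42 (z) mm, origin: centre of underside. Four cavities at y = -112.5, -37.5, 37.5, 112.5 mm, each 24 (x) x 54 (y) mm, 34 mm deep, floor at z = 8 mm; castings stand upright in them, their x along the mould's x, hooks open to +x.
- switch (a joint): Toggle lever of the dryer: 0 = off, leaning towards the robot (-x); 1.0 rad = on, leaning away (+x). It stays where it is left (light friction); its axis is along y.
- switch_tip (a point): Free end of the red dryer lever, which stands on a grey block. The lever is 80 mm long, leaning 0.5 rad either side of upright at its ends of travel. Its y axis is the lever's pivot axis (x away from the robot when the block is unturned). Push it over near this point.
- mug: White mug, 76 mm wide, 90 mm tall. Bystander: leave alone. Origin: centre of its underside.
- flux: Brown bottle, 56 mm wide, 130 mm tall. Bystander: leave alone. Origin: centre of its underside.
- polish: Green jar, 70 mm wide, 80 mm tall. Bystander: leave alone. Origin: centre of its underside.
- hammer: Hammer, 240 mm long, lying near the robot. Bystander: leave alone. Origin: underneath, in the handle line.
Not all that is in view belongs to the job. Leave any purple look-alike of the anode_green alone.

How it is judged:
On the way, in this order (a step that is already met when the one before it is completed fails the run):
1. the white-tabbed casting stands in the stand and every fresh casting hangs on the rail at the mark of its own colour, the dryer still off (horizontal distance between anode_white and stand below 0.008 m and height (world z) of anode_white below 0.016 m and angle between anode_white's own z axis and vertical below 0.12 rad and distance between hook_red and mark_red below 0.015 m and angle between each of anode_red, anode_yellow, anode_green, anode_blue's own z axis and vertical below 0.2 rad and distance between hook_yellow and mark_yellow below 0.015 m and distance between hook_green and mark_green below 0.015 m and distance between hook_blue and mark_blue below 0.015 m and value of joint switch below 0.3 rad), for 0.3 s.
2. the dryer lever is pushed fully over to on (value of joint switch above 0.85 rad), for 0.2 s.
At the end, for the whole second after the job is handed in: The white-tabbed casting stands upright (0.12 rad) on the floor of the stand's slot, within 8 mm of its centre. Every fresh casting present hangs on the rail, upright within 0.2 rad and at rest, with its hook within 15 mm of the mark of its colour, and the dryer lever is on (beyond 0.85 rad) (horizontal distance between anode_white and stand below 0.008 m and height (world z) of anode_white below 0.016 m and angle between anode_white's own z axis and vertical below 0.12 rad and distance between hook_red and mark_red below 0.015 m and angle between each of anode_red, anode_yellow, anode_green, anode_blue's own z axis and vertical below 0.2 rad and distance between hook_yellow and mark_yellow below 0.015 m and distance between hook_green and mark_green below 0.015 m and distance between hook_blue and mark_blue below 0.015 m and linear speed of each of anode_red, anode_yellow, anode_green, anode_blue, anode_white below 0.05 m/s and value of joint switch above 0.85 rad); the robot touches nothing.
It fails at once if another thing on the bench is moved more than 3 cm (distance of any of mug, flux, polish, hammer from where it was at the start of the episode above 0.03 m).
Of anode_red, anode_yellow, anode_green, anode_blue only 3 to 4 are there at a start; the rules pass over those that are not, and their reading is None.
At some moment in a run one of anode_red, anode_yellow, anode_green, anode_blue may be knocked a few centimetres aside while the robot is not near it.
It also fails if it takes over 210 s, if anything falls off the work surface, if the arm or the gripper's body presses on something with over 40 N, if the wrist force passes 120 N, or if a joint passes its speed limit or range.

## Working session

There is one attempt and no reset: what is moved stays moved. The work goes in short steps, Python scripts to look and compute and a tool call to move; the robot and the scene stay as the last step left them, time stands still between calls to the robot, and variables do not carry over. Pictures are saved under pics/ and viewed, at most 14 in all, crops included, and the job is handed in when it is done.

Besides the shell and the picture viewer there is one more tool, called after "Request:" as a command line: name --argument value ..., lists and objects as JSON in quotes. jog_arm: Moves the arm, as the interface text tells. Its arguments: {"type":"object","properties":{"series":{"type":"array"}},"required":["series"]}

```bash
mkdir -p pics; cat > h.py <<'E'
from station import *
import numpy as np, cv2
from scipy.spatial.transform import Rotation as R
def cam(im):
    f=240/np.tan(np.radians(im["fovy"])/2); Rm=cv2.Rodrigues(np.array(im["rvec"],float))[0]; t=np.array(im["tvec"],float).ravel()
    return f,Rm,t
def ray(im,u,v):
    f,Rm,t=cam(im); d=np.array([(u-im["cx"])/f,(v-im["cy"])/f]); s=d.copy()
    for _ in range(30): s=d/(1+im["k1"]*(s@s))
    return -Rm.T@t, Rm.T@np.array([s[0],s[1],1.])
def onz(im,u,v,z):
    o,d=ray(im,u,v); return o+d*(z-o[2])/d[2]
def proj(im,p):
    f,Rm,t=cam(im); c=Rm@np.array(p,float)+t; s=c[:2]/c[2]; s=s*(1+im["k1"]*(s@s)); return s*f+[im["cx"],im["cy"]]
def tri(im1,p1,im2,p2):
    A=np.zeros((3,3));b=np.zeros(3);os=[]
    for im,p in((im1,p1),(im2,p2)):
        o,d=ray(im,*p);d=d/np.linalg.norm(d);M=np.eye(3)-np.outer(d,d);A+=M;b+=M@o;os.append((o,d))
    x=np.linalg.solve(A,b); return x,[np.linalg.norm((np.eye(3)-np.outer(d,d))@(x-o)) for o,d in os]
def grab(n,f):
    im=get_image(n); cv2.imwrite("pics/"+f+".png",im["pixels"][:,:,::-1]); np.save("pics/"+f+".npy",im,allow_pickle=True); return im
def load(f): return np.load("pics/"+f+".npy",allow_pickle=True).item()
E
python3 - <<'E'
from h import *
for n in("side","top","wrist"):
    im=grab(n,n+"0"); f,Rm,t=cam(im); print(n,f,im["k1"],-Rm.T@t,Rm[2])
print(state())
E
```

```text
side 592.2074945023661 0.040675697076627104 [0.31919843 0.96167602 1.14349651] [ 0.10748854 -0.69858565 -0.70740674]
top 505.3949120647196 -0.09535499552059731 [0.34375752 0.00653206 1.32760076] [ 0.1358749  -0.00284303 -0.99072192]
wrist 369.38489257818094 -0.03532557407654064 [ 0.23713059 -0.50206007  0.3837652 ] [-0.27919977 -0.08664163 -0.95631622]
{'clock': 0.15, 'joints': array([-1.48226145e+00,  3.81048222e-01,  1.29798591e+00,  4.12109422e-06,
        1.46361677e+00, -2.15282739e-01]), 'qd': array([-0.00046942, -0.00106304, -0.00396924, -0.00070962, -0.00090677,
       -0.00095491]), 'joint_torque': array([ 2.54408988e-03, -4.38083160e+01, -2.24612600e+01,  7.13661150e-02,
        3.43686005e-02, -8.32240312e-05]), 'tcp_pos': array([ 0.16453275, -0.52463006,  0.26030983]), 'orientation': array([ 9.88483924e-01,  1.51324991e-01,  3.55548259e-05, -5.27933715e-04]), 'ft_force': array([ 0.37891424, -0.69192049, -0.69105924]), 'moment': array([-0.06399331,  0.00581816, -0.03036521]), 'grasp_force': 0.0, 'width': 0.0877958199223771}
```

View pics/top0.png

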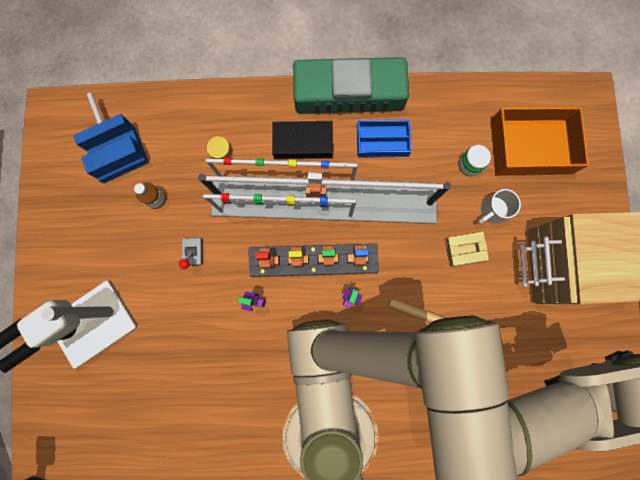

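View pics/side0.png

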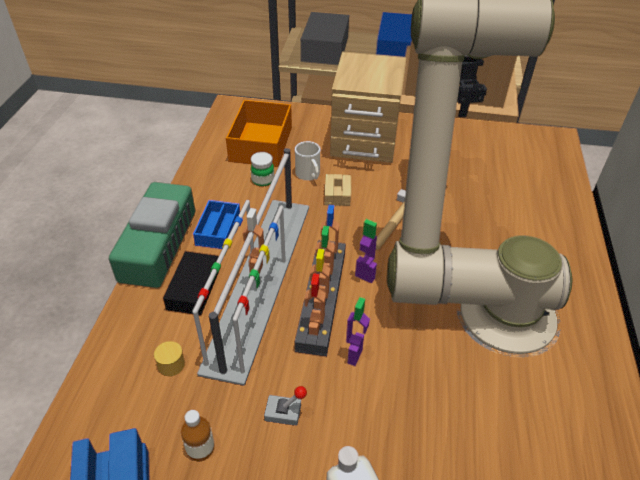

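The top view shows four fresh castings in the mould, red, yellow, green and blue from left to right, at u≈263, 296, 328 and 361, v≈255. The white one hangs at about (315,180). The marks run red, green, yellow, blue from left to right, the stand is at (467,248) and the lever at (185,262). The side view shows the same, with two purple decoys near the robot.

```bash
cat > m.py <<'E'
from h import *
C={"red":[(0,160,90,5,255,255),(174,160,90,180,255,255)],"yellow":[(24,170,120,32,255,255)],"green":[(50,130,60,75,255,255)],"blue":[(103,150,80,118,255,255)],"white":[(0,0,190,180,40,255)]}
def blobs(im,c,amin=15,win=None):
    h=cv2.cvtColor(im["pixels"],cv2.COLOR_RGB2HSV); m=0
    for r in C[c]: m=m|cv2.inRange(h,r[:3],r[3:])
    n,l,s,ce=cv2.connectedComponentsWithStats(m)
    return [(int(s[i,4]),*np.round(ce[i],1),*s[i,:4]) for i in range(1,n) if s[i,4]>=amin and (win is None or win[0]<ce[i][0]<win[1] and win[2]<ce[i][1]<win[3])]
E
python3 - <<'E'
from m import *
for n,w in(("top0",(150,520,135,320)),("side0",(180,390,170,420))):
    for c in C:
        print(n,c,[tuple(float(x) for x in b) for b in blobs(load(n),c,12,w)])
i=load("top0")["pixels"]; a=cv2.resize(i[140:310,160:500],None,fx=2.3,fy=2.3,interpolation=cv2.INTER_CUBIC)
cv2.imwrite("pics/c1.png",a[:,:,::-1])
i=load("side0")["pixels"]; a=cv2.resize(i[150:420,170:390],None,fx=2.2,fy=2.2,interpolation=cv2.INTER_CUBIC)
cv2.imwrite("pics/c2.png",a[:,:,::-1])
E
```

```text
top0 red [(51.0, 227.1, 160.5, 223.0, 157.0, 9.0, 8.0), (69.0, 224.7, 197.3, 221.0, 193.0, 9.0, 10.0), (98.0, 261.6, 255.3, 255.0, 252.0, 14.0, 8.0), (74.0, 183.6, 263.6, 179.0, 259.0, 10.0, 10.0)]
top0 yellow [(46.0, 292.0, 162.2, 289.0, 159.0, 8.0, 7.0), (57.0, 290.2, 199.6, 287.0, 196.0, 8.0, 8.0), (68.0, 295.3, 253.5, 289.0, 251.0, 13.0, 7.0)]
top0 green [(111.0, 469.7, 165.2, 462.0, 151.0, 23.0, 22.0), (44.0, 259.2, 161.4, 256.0, 159.0, 8.0, 6.0), (62.0, 257.2, 198.7, 254.0, 194.0, 8.0, 10.0), (87.0, 328.0, 252.8, 322.0, 249.0, 13.0, 8.0), (84.0, 353.0, 295.9, 349.0, 290.0, 9.0, 13.0), (82.0, 244.7, 300.7, 238.0, 297.0, 14.0, 8.0)]
top0 blue [(1432.0, 383.3, 137.6, 357.0, 120.0, 54.0, 34.0), (20.0, 372.2, 155.4, 367.0, 155.0, 11.0, 2.0), (45.0, 324.9, 163.6, 321.0, 161.0, 8.0, 7.0), (65.0, 323.0, 200.6, 320.0, 196.0, 8.0, 10.0), (83.0, 361.4, 252.4, 355.0, 249.0, 14.0, 7.0)]
top0 white [(401.0, 478.7, 155.7, 468.0, 145.0, 23.0, 22.0), (50.0, 213.8, 160.0, 206.0, 159.0, 17.0, 3.0), (71.0, 243.0, 161.0, 231.0, 160.0, 25.0, 3.0), (70.0, 275.8, 162.0, 264.0, 161.0, 24.0, 3.0), (72.0
[... 1365 characters left out ...]
, 223.0, 8.0, 15.0)]
side0 white [(173.0, 271.0, 187.0, 257.0, 155.0, 30.0, 65.0), (42.0, 243.7, 207.6, 239.0, 200.0, 10.0, 17.0), (38.0, 277.6, 214.0, 274.0, 206.0, 8.0, 17.0), (49.0, 250.9, 212.4, 247.0, 208.0, 9.0, 9.0), (38.0, 232.9, 230.2, 229.0, 223.0, 9.0, 16.0), (40.0, 268.4, 236.4, 265.0, 229.0, 8.0, 16.0), (242.0, 232.5, 273.0, 215.0, 233.0, 37.0, 79.0), (42.0, 221.7, 253.5, 217.0, 246.0, 10.0, 16.0), (44.0, 258.4, 260.3, 255.0, 252.0, 8.0, 17.0), (51.0, 209.6, 278.9, 205.0, 270.0, 10.0, 19.0), (50.0, 247.8, 285.8, 243.0, 277.0, 10.0, 19.0), (42.0, 197.9, 303.1, 194.0, 296.0, 9.0, 16.0), (45.0, 237.3, 311.2, 234.0, 304.0, 8.0, 16.0), (135.0, 191.4, 415.7, 185.0, 410.0, 14.0, 13.0)]
```

View pics/c1.png

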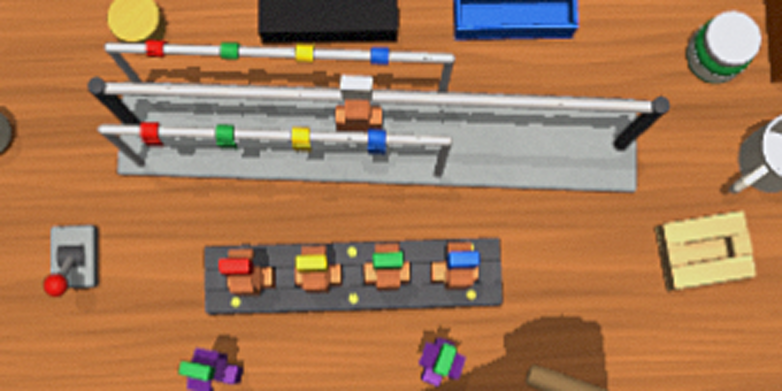

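View pics/c2.png

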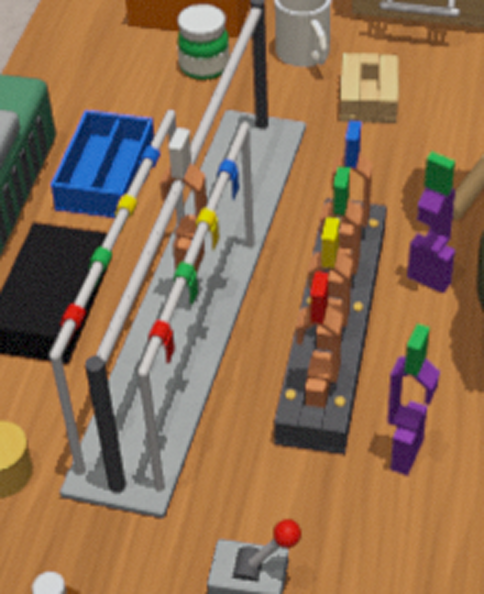

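The crops confirm it. The tab tops are clear, all eight sleeves are visible, the stand's slot is at about crop (715,250), and the lever is off with its ball towards the robot.

```bash
python3 - <<'E'
from m import *
np.set_printoptions(precision=4,suppress=True)
T,S=load("top0"),load("side0")
sl={"red":((227.1,160.5),(203.1,292.3),(224.7,196.5),(243.5,300.5)),"green":((259.2,161.4),(215.6,266),(257.2,197.9),(254.7,273.5)),"yellow":((292,162.2),(227.5,242.1),(290.2,199.6),(264.3,249.2)),"blue":((324.9,163.6),None,(323,199.8),(274.4,226.5))}
F=[];N=[]
for c,(a,b,d,e) in sl.items():
    n=tri(T,d,S,e); f=tri(T,a,S,b) if b else None
    fz=onz(T,*a,.2); nz=onz(T,*d,.2); F.append(fz);N.append(nz)
    print(c,"far",f and (f[0],f[1][0]),"near",n[0],n[1][0],"z.2:",fz[:2],nz[:2],"mid",(fz+nz)[:2]/2,"w",np.linalg.norm(fz-nz))
M=(np.array(F)+N)/2; y=np.array([225,150,75,0])/1e3
k=np.polyfit(y,M[:,:2],1); print("rack dir",k[0],"origin",k[1],"res",M[:,:2]-(y[:,None]*k[0]+k[1]),"yaw deg",np.degrees(np.arctan2(-k[0][0],k[0][1])))
tabs={"red":(261.6,255.3,314.5,275),"yellow":(295.3,253.5,320.5,251),"green":(328,252.8,325.2,228),"blue":(361.4,252.4,330.5,207),"white":(314.4,175.5,251,208)}
for c,(a,b,d,e) in tabs.items():
    x,r=tri(T,(a,b),S,(d,e)); print("tab",c,x,r[0],"z.204",onz(T,a,b,.204)[:2],"z.256",onz(T,a,b,.256)[:2])
print("lever",tri(T,(183.6,263.6),S,(300,391.9)))
# stand : light wood mask
for n,im,w in(("T",T,(440,495,225,275)),("S",S,(315,360,165,215))):
    h=cv2.cvtColor(im["pixels"],cv2.COLOR_RGB2HSV)[w[2]:w[3],w[0]:w[1]]
    m=cv2.inRange(h,(15,40,150),(30,150,255)); m=cv2.morphologyEx(m,cv2.MORPH_CLOSE,np.ones((2,2)))
    cs,_=cv2.findContours(m,cv2.RETR_CCOMP,cv2.CHAIN_APPROX_NONE)
    for c in cs:
        if cv2.contourArea(c)>20: 
            q=cv2.boxPoints(cv2.minAreaRect(c))+[w[0],w[2]]; print(n,cv2.contourArea(c),q.tolist()); 
            if n=="T": P=np.array([onz(im,*p,.04)[:2] for p in q]); print(P.mean(0),P)
E
```

```text
red far (array([0.6719, 0.2202, 0.2024]), np.float64(0.0014873885414416479)) near [0.5865 0.2259 0.2007] 0.0026902075492252816 z.2: [0.6742 0.2209] [0.5894 0.2263] mid [0.6318 0.2236] w 0.08497803898947179
green far (array([0.667 , 0.1459, 0.2035]), np.float64(0.0014615841225349704)) near [0.5808 0.1513 0.202 ] 0.002448454720975137 z.2: [0.6695 0.1465] [0.5838 0.1518] mid [0.6266 0.1491] w 0.08591213850940482
yellow far (array([0.6623, 0.0705, 0.2026]), np.float64(0.002079426030159148)) near [0.5761 0.0765 0.2007] 0.0012613687675734951 z.2: [0.6652 0.0708] [0.5775 0.0766] mid [0.6214 0.0737] w 0.08785841299022608
blue far None near [0.5713 0.0019 0.2015] 0.003153601027699587 z.2: [ 0.6596 -0.0047] [0.5749 0.0021] mid [ 0.6172 -0.0013] w 0.08501071010451186
rack dir [0.0652 1.0004] origin [ 0.6169 -0.0013] res [[ 0.0002 -0.0002]
 [-0.0001  0.0003]
 [-0.0004 -0.    ]
 [ 0.0003 -0.0001]] yaw deg -3.7310334680313804
tab red [0.4511 0.142  0.211 ] 6.036846269000309e-05 z.204 [0.4519 0.1429] z.256 [0.4469 0.1365]
tab yellow [0.4518 0.0672 0.2075] 0.0015721849547320266 z.204 [0.4538 0.0674]
[... 426 characters left out ...]
3240339220556485)])
T 1015.0 [[448.7567548751831, 237.54054164886475], [485.08108139038086, 231.48648357391357], [489.97297286987305, 260.837833404541], [453.6486473083496, 266.8918914794922]]
[ 0.4677 -0.3726] [[ 0.4994 -0.3204]
 [ 0.5124 -0.417 ]
 [ 0.4357 -0.4245]
 [ 0.4232 -0.3285]]
T 39.0 [[475.0, 243.0], [480.0, 243.0], [480.0, 253.0], [475.0, 253.0]]
[ 0.47  -0.394] [[ 0.4832 -0.3883]
 [ 0.4828 -0.4014]
 [ 0.4568 -0.3996]
 [ 0.4572 -0.3865]]
S 550.0 [[325.04742431640625, 195.95670127868652], [326.05567169189453, 173.77525806427002], [352.9546432495117, 174.99793815612793], [351.94639587402344, 197.17938232421875]]
S 68.5 [[334.0, 187.0], [334.0, 179.0], [343.0, 179.0], [343.0, 187.0]]
```

Request:
jog_arm --series '[0.28,-0.32,-0.08,0,0,-0.446,1,0.28,-0.32,-0.08,0,0,-0.446,1,0.28,-0.32,-0.08,0,0,-0.446,1,0.28,-0.32,-0.08,0,0,-0.446,1,0.67,-0.11,0,0,0,-0.446,1,0.67,-0.11,0,0,0,-0.446,1,0.67,-0.11,0,0,0,-0.446,1,0.67,-0.11,0,0,0,-0.446,1]'

```text
clock: 0.95
tcp_pos: [0.4417, -0.3683, 0.265]
orientation: [0.728, 0.685, -0.0, -0.0]
ft_force: [-0.5, -0.8, 0.4]
width: 0.0881
grasp_force: 0.0
```

```bash
cat >> h.py <<'E'
def go(p,yaw=None,tilt0=True):
    """shares from the present pose to TCP p, tool x at world yaw (deg), pointing down"""
    s=state(); R0=R.from_quat(s["orientation"]); x=R0.as_matrix()[:,0]; y0=np.degrees(np.arctan2(x[1],x[0]))
    yw=np.radians(y0 if yaw is None else yaw); G=R.from_matrix(np.array([[np.cos(yw),np.sin(yw),0],[np.sin(yw),-np.cos(yw),0],[0,0,-1]]))
    d=R0.inv().apply(np.array(p)-s["tcp_pos"])/.5; w=(R0.inv()*G).as_rotvec()/np.pi
    print("t",round(s["clock"],1),"at",s["tcp_pos"].round(4),"yaw",round(y0,2),"->",d.round(4),w.round(4),"rows",int(np.ceil(max(np.linalg.norm(d)*10,np.linalg.norm(w)*180/8.59))))
E
python3 -c "
from h import *
go((.468,-.373,.261),97.7)"
```

```text
t 0.9 at [ 0.4417 -0.3683  0.265 ] yaw 86.53 -> [-0.0062  0.053   0.0079] [-0.     0.    -0.062] rows 2
```

Request:
jog_arm --series '[0,0.03,0,0,0,-0.06,1,0,0.03,0,0,0,-0.06,1,0,0.03,0,0,0,-0.06,1]'

```text
clock: 1.25
tcp_pos: [0.4551, -0.3695, 0.2647]
orientation: [0.662, 0.749, 0.0, -0.001]
ft_force: [-0.1, 1.2, 0.5]
width: 0.0882
grasp_force: 0.0
```

```bash
python3 -c "
from h import *
go((.468,-.373,.261),97.7)
im=grab('wrist','w1')
a=cv2.resize(im['pixels'],(640,480));cv2.imwrite('pics/w1.png',a[:,:,::-1])
print([proj(im,(*(np.array([.468,-.373])),z)) for z in(0.01,.04)])"
```

```text
t 1.2 at [ 0.4551 -0.3695  0.2647] yaw 97.02 -> [-0.0102  0.0248  0.0074] [-0.0002 -0.0003 -0.0038] rows 1
[array([328.83748007, 202.88807912]), array([329.75387194, 209.39043722])]
```

View pics/w1.png

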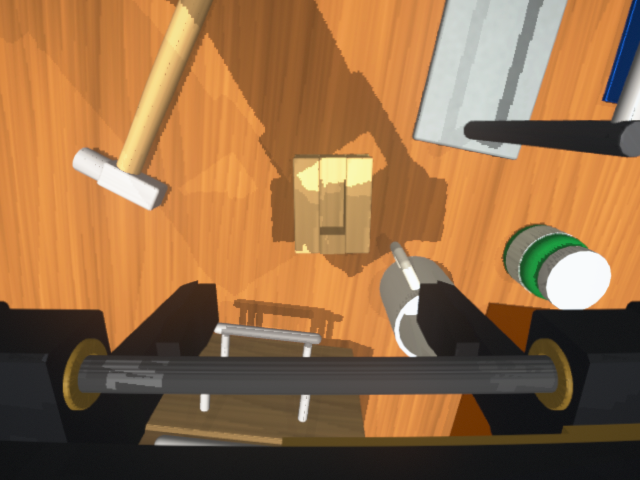

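The stand is at about (333,205), with its slot in the middle strip, partly in shadow. I'll zoom in on it.

```bash
python3 -c "
from h import *
im=load('w1')
a=im['pixels'][145:265,280:385].astype(float)
a=np.clip(255*(a/255)**.55,0,255).astype(np.uint8)
a=cv2.resize(a,None,fx=5,fy=5,interpolation=cv2.INTER_NEAREST);cv2.imwrite('pics/c3.png',a[:,:,::-1])"
```

```text
(no output)
```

View pics/c3.png

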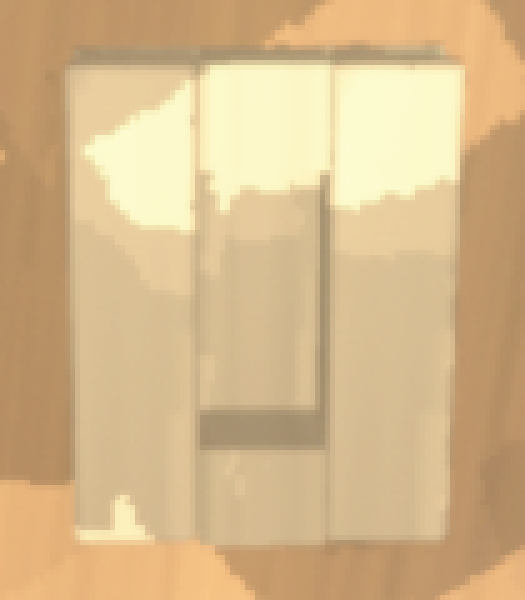

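The crop shows the stand's top-face corners at (293.4,158.2), (372.6,158.2), (369.4,253) and (295.2,253). The slot's lower edge is at v≈234.6, and its sides are at u≈319.6–345.6.

```bash
python3 -c "
from h import *
np.set_printoptions(precision=4,suppress=True)
im=load('w1');T=load('top0');S=load('side0')
c=[(293.4,158.2),(372.6,158.2),(369.4,253),(295.2,253)]
P=np.array([onz(im,*p,.04) for p in c]);print(P,P.mean(0),[np.linalg.norm(P[i]-P[i-1]) for i in range(4)])
a=(P[0]+P[1]-P[2]-P[3]);print('yaw long',np.degrees(np.arctan2(-a[0],a[1]))); b=P[1]+P[2]-P[0]-P[3];print(np.degrees(np.arctan2(b[1],b[0])))
print('slot end',onz(im,332.5,234.6,.04), 'sides',onz(im,319.5,205,.04),onz(im,346,205,.04))
ct=[(448.8,237.5),(485.1,231.5),(490,260.8),(453.6,266.9)]
# top view corners: far-left,(+x,+y); match wrist TL=( -x,+y),TR=(+x,+y)
for i,j in((1,0),):print(tri(im,c[i],T,ct[j]))
print('white block now: rail check')
"
```

```text
[[ 0.428  -0.3289  0.04  ]
 [ 0.501  -0.3198  0.04  ]
 [ 0.5134 -0.4124  0.04  ]
 [ 0.4396 -0.4216  0.04  ]] [ 0.4705 -0.3707  0.04  ] [np.float64(0.0934304542081868), np.float64(0.07357717781069083), np.float64(0.09348247550006557), np.float64(0.07431162940249171)]
yaw long 7.343735116599754
7.09464313210529
slot end [ 0.4741 -0.3979  0.04  ] sides [ 0.4576 -0.3699  0.04  ] [ 0.4829 -0.3668  0.04  ]
(array([ 0.4994, -0.3192,  0.046 ]), [np.float64(0.0006710836039622587), np.float64(0.0006710836039622626)])
white block now: rail check
```

```bash
python3 -c "
from h import *
go((.618,.0194,.32),86.27)"
```

```text
t 1.3 at [ 0.4547 -0.3696  0.265 ] yaw 96.91 -> [ 0.7331  0.4177 -0.1097] [-0.0002 -0.0002  0.0591] rows 9
```

Request:
jog_arm --series '[0.1,0.05,-0.11,0,0,0.06,1,0.733,0.418,-0.11,0,0,0.06,1,0.733,0.418,-0.11,0,0,0.06,1,0.733,0.418,-0.11,0,0,0.06,1,0.733,0.418,-0.11,0,0,0.06,1,0.733,0.418,-0.11,0,0,0.06,1,0.733,0.418,-0.11,0,0,0.06,1,0.733,0.418,-0.11,0,0,0.06,1]'

```text
clock: 2.1
tcp_pos: [0.6034, -0.0128, 0.319]
orientation: [0.731, 0.682, 0.0, 0.0]
ft_force: [0.7, -0.7, 0.2]
width: 0.0879
grasp_force: 0.0
```

```bash
python3 -c "
from h import *
go((.618,.0194,.32),86.27)"
```

```text
t 2.1 at [ 0.6034 -0.0128  0.319 ] yaw 86.03 -> [ 0.0663  0.0247 -0.002 ] [ 0.0001  0.     -0.0013] rows 1
```

Request:
jog_arm --series '[0,0,0,0,0,0,1,0,0,0,0,0,0,1]'

```text
clock: 2.3
tcp_pos: [0.6031, -0.014, 0.3184]
orientation: [0.73, 0.683, -0.0, 0.0]
ft_force: [0.8, -0.2, -0.2]
width: 0.088
grasp_force: 0.0
```

```bash
python3 -c "
from h import *
go((.618,.0194,.32),86.27)
im=grab('wrist','w2')
from m import *
print(blobs(im,'white',60,(250,400,100,400)))
print([proj(im,(.618,.0194,z)) for z in(.2,.256)])
a=im['pixels'];cv2.imwrite('pics/w2.png',a[:,:,::-1])"
```

```text
t 2.3 at [ 0.6031 -0.014   0.3184] yaw 86.18 -> [ 0.0686  0.0252 -0.0032] [-0.0001  0.0001 -0.0005] rows 1
[(1018, np.float64(270.6), np.float64(159.7), np.int32(262), np.int32(118), np.int32(17), np.int32(90)), (6788, np.float64(318.3), np.float64(282.6), np.int32(286), np.int32(179), np.int32(68), np.int32(178)), (73, np.float64(321.7), np.float64(222.0), np.int32(317), np.int32(217), np.int32(10), np.int32(10)), (393, np.float64(275.9), np.float64(279.7), np.int32(271), np.int32(237), np.int32(12), np.int32(82)), (278, np.float64(394.5), np.float64(278.4), np.int32(389), np.int32(236), np.int32(10), np.int32(82)), (1843, np.float64(359.1), np.float64(305.4), np.int32(349), np.int32(252), np.int32(21), np.int32(105))]
[array([335.77501524, 187.44664386]), array([340.99934631, 206.00354388])]
```

View pics/w2.png

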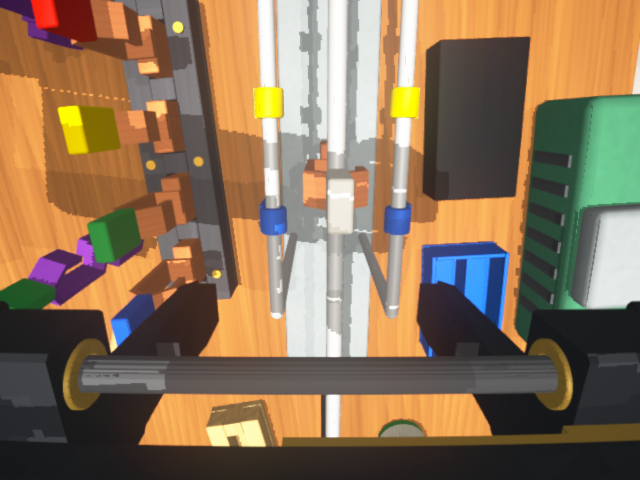

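The wrist view shows the white tab's top at u 327–354, v 170–232, centred at about (341,201) against a predicted (341,206). It is right in x and about 2 mm further along y.

Request:
jog_arm --series '[0.072,0.025,0,0,0,0,1,0.072,0.025,0,0,0,0,1,0.072,0.025,0.146,0,0,0,1,0.072,0.025,0.146,0,0,0,1,0.072,0.025,0.146,0,0,0,1,0.072,0.025,0.146,0,0,0,-1,0.072,0.025,0.146,0,0,0,-1,0.072,0.025,0.146,0,0,0,-1]'

```text
clock: 3.15
tcp_pos: [0.6186, 0.0202, 0.2472]
orientation: [0.731, 0.683, 0.001, 0.001]
ft_force: [-0.3, 0.2, 0.8]
width: 0.0659
grasp_force: 0.0
```

Request:
jog_arm --series '[0,0,0,0,0,0,-1,0,0,0,0,0,0,-1,0,0,0,0,0,0,-1,0,0,0,0,0,0,-1]'

```text
clock: 3.55
tcp_pos: [0.6182, 0.0207, 0.2455]
orientation: [0.73, 0.683, 0.0, -0.0]
ft_force: [-0.1, 0.6, -0.2]
width: 0.0345
grasp_force: 0.0
```

```bash
python3 -c "
from h import *
o=np.array([.6169,-.0013]);d=np.array([.0652,.998])
go((*(o-.165*d),.252),86.27)"
```

```text
t 3.5 at [0.6182 0.0207 0.2455] yaw 86.17 -> [-0.3741  0.0009 -0.0129] [-0.     -0.     -0.0006] rows 4
```

Request:
jog_arm --series '[0,0,0,0,0,0,-1,0,0,0,0,0,0,-1,0,0,0,0,0,0,-1,0,0,0,0,0,0,-1]'

```text
clock: 3.95
tcp_pos: [0.6178, 0.0207, 0.2455]
orientation: [0.73, 0.683, -0.0, -0.0]
ft_force: [-3.0, 0.2, 1.5]
width: 0.0133
grasp_force: 30.0
```

Request:
jog_arm --series '[0,0,-0.012,0,0,0,-1,-0.05,0,-0.012,0,0,0,-1,-0.1,0,-0.012,0,0,0,-1,-0.16,0,-0.012,0,0,0,-1,-0.22,0,-0.012,0,0,0,-1,-0.28,0,-0.012,0,0,0,-1,-0.34,0,-0.012,0,0,0,-1,-0.374,0,-0.012,0,0,0,-1]'

```text
clock: 4.75
tcp_pos: [0.6056, -0.1681, 0.2512]
orientation: [0.731, 0.682, -0.0, 0.0]
ft_force: [0.8, 0.6, -2.9]
width: 0.0138
grasp_force: 30.0
```

```bash
python3 -c "
from h import *
s=state();print(s['width'],s['grasp_force'],s['ft_force'])
o=np.array([.6169,-.0013]);d=np.array([.0652,.998])
go((*(o-.165*d),.252),86.27)
grab('side','s1')"
```

```text
0.01379684806179657 29.988369760103524 [ 0.82730538  0.56721185 -2.856737  ]
t 4.8 at [ 0.6056 -0.1681  0.2512] yaw 86.06 -> [ 0.0043  0.0008 -0.0016] [-0.      0.0001 -0.0011] rows 1
```

View pics/s1.png

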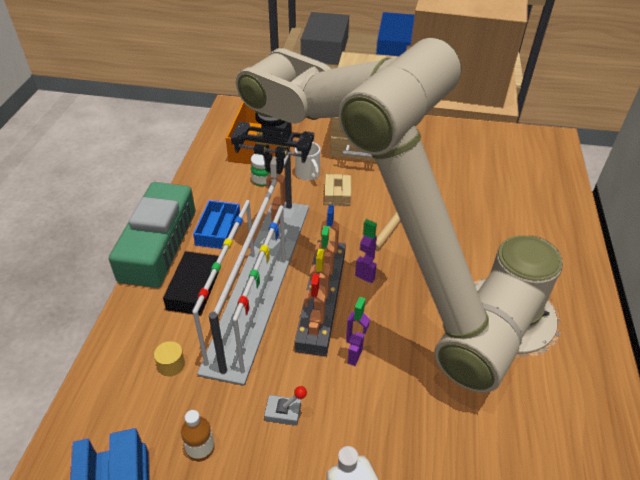

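Request:
jog_arm --series '[0,0,-0.09,0,0,0,-1,0,0,-0.09,0,0,0,-1,0,0,-0.09,0,0,0,-1,0,-0.05,-0.09,0,0,0,-1,0,-0.13,-0.09,0,0,0,-1,0,-0.21,-0.09,0,0,0,-1,0,-0.27,-0.09,0,0,0,-1,0,-0.27,-0.09,0,0,0,-1]'

```text
clock: 5.6
tcp_pos: [0.468, -0.1555, 0.2957]
orientation: [0.73, 0.683, -0.0, -0.001]
ft_force: [-1.5, 0.8, -2.7]
width: 0.0134
grasp_force: 30.1
```

```bash
python3 -c "
from h import *
s=state();print(s['width'],s['grasp_force'],s['ft_force'])
go((.4705,-.3707,.3),97.2)
im=grab('wrist','w3'); t=s['tcp_pos'];Rm=R.from_quat(s['orientation']).as_matrix()
for n,z in(('tabtop',-.196),('blocktop',-.066),('blockbot',0)):
  # casting z coordinate -> world: underside at tcp -.185
  for y in (.015,.025):
    print(n,y,[proj(im,t+Rm@np.array([y,x,.185+z])).round(1) for x in(-.01,.01)])
a=cv2.resize(im['pixels'][:,160:500],None,fx=1.6,fy=1.2);cv2.imwrite('pics/w3.png',im['pixels'][:,:,::-1])"
```

```text
0.013403913787362023 30.05051435146015 [-1.51673437  0.80696938 -2.69805885]
t 5.6 at [ 0.468  -0.1555  0.2957] yaw 86.15 -> [-0.4291  0.0338 -0.0093] [-0.0008 -0.0005 -0.0614] rows 5
tabtop 0.015 [array([286.7, 308.8]), array([345.5, 308.8])]
tabtop 0.025 [array([285.9, 281.8]), array([346.2, 281.8])]
blocktop 0.015 [array([301.8, 215.7]), array([331.4, 215.7])]
blocktop 0.025 [array([301.7, 201.1]), array([331.6, 201.2])]
blockbot 0.015 [array([304.9, 196.7]), array([328.6, 196.7])]
blockbot 0.025 [array([304.8, 185. ]), array([328.7, 185. ])]
```

View pics/w3.png

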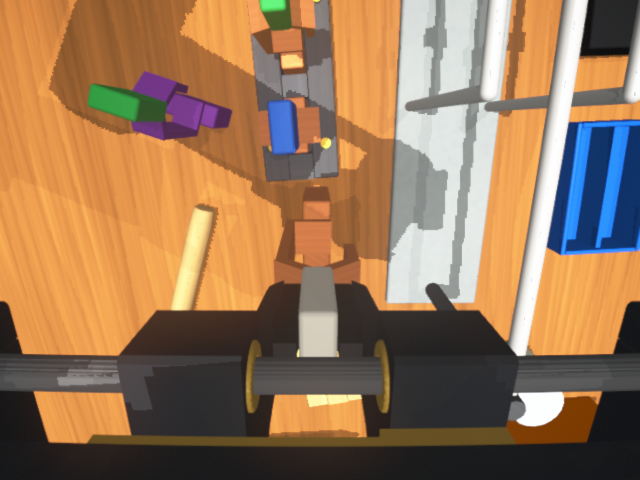

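The wrist view shows the white casting held upright, with its block's far edges near v≈187–203 against a predicted 185/201. I'll read the edges numerically.

```bash
python3 -c "
from h import *
im=load('w3')
p=im['pixels'][178:290,308:326].mean(1).astype(int)
for i,r in enumerate(p): print(178+i,*r, end=' | ')"
```

```text
178 157 115 87 | 179 174 116 71 | 180 177 113 62 | 181 174 111 60 | 182 172 110 59 | 183 172 109 60 | 184 175 112 60 | 185 190 122 65 | 186 168 105 60 | 187 133 81 51 | 188 122 74 48 | 189 121 74 48 | 190 121 74 47 | 191 121 74 47 | 192 121 73 47 | 193 121 73 48 | 194 120 73 48 | 195 120 73 47 | 196 121 73 47 | 197 121 73 47 | 198 121 74 47 | 199 122 74 47 | 200 133 81 50 | 201 171 102 62 | 202 200 118 71 | 203 221 132 79 | 204 227 137 82 | 205 227 137 82 | 206 224 135 81 | 207 222 134 80 | 208 220 132 79 | 209 219 131 78 | 210 218 131 78 | 211 215 128 76 | 212 213 127 76 | 213 211 125 75 | 214 210 125 74 | 215 211 124 75 | 216 210 124 74 | 217 209 123 74 | 218 204 120 72 | 219 156 93 56 | 220 131 79 49 | 221 162 96 59 | 222 202 119 71 | 223 214 126 75 | 224 214 126 75 | 225 212 125 75 | 226 211 125 74 | 227 215 127 75 | 228 217 128 76 | 229 214 126 75 | 230 211 125 75 | 231 210 124 74 | 232 211 124 74 | 233 212 125 74 | 234 214 126 75 | 235 214 126 75 | 236 216 127 76 | 237 217 128 76 | 238 215 127 76 | 239 212 125 75 | 240 210 124 74 | 241 210 124 74 | 242 213 126 75 | 243 216 128 76 | 244 215 127 76 | 245 213 125 75 | 246 212 125 74 | 247 210 124 74 | 248 209 124 74 | 249 210 125 74 | 250 213 126 75 | 251 211 125 75 | 252 207 122 73 | 253 207 123 73 | 254 206 122 73 | 255 205 121 73 | 256 204 121 72 | 257 204 121 72 | 258 202 120 72 | 259 202 119 72 | 260 201 119 72 | 261 201 119 71 | 262 201 119 72 | 263 201 119 72 | 264 200 118 71 | 265 190 114 71 | 266 158 111 84 | 267 138 120 107 | 268 134 125 113 | 269 133 125 114 | 270 133 125 114 | 271 133 125 114 | 272 134 125 114 | 273 134 125 114 | 274 134 125 114 | 275 134 125 114 | 276 134 125 114 | 277 134 125 114 | 278 134 125 114 | 279 134 125 114 | 280 134 125 114 | 281 134 125 114 | 282 134 125 114 | 283 134 125 114 | 284 134 125 114 | 285 133 125 114 | 286 133 125 114 | 287 133 125 114 | 288 133 125 114 | 289 133 125 114 |
```

Request:
jog_arm --series '[-0.07,0.005,0.03,0,0,-0.03,-1,-0.16,0.012,0.03,0,0,-0.061,-1,-0.25,0.02,0.03,0,0,-0.061,-1,-0.34,0.027,0.03,0,0,-0.061,-1,-0.4,0.032,0.03,0,0,-0.061,-1,-0.429,0.034,0.03,0,0,-0.061,-1,-0.429,0.034,0.03,0,0,-0.061,-1,-0.429,0.034,0.03,0,0,-0.061,-1]'

```text
clock: 6.45
tcp_pos: [0.474, -0.3707, 0.281]
orientation: [0.661, 0.75, 0.0, -0.001]
ft_force: [0.2, -0.9, -2.7]
width: 0.0135
grasp_force: 30.0
```

```bash
python3 -c "
from h import *
go((.4705,-.3707,.24),97.2)"
```

```text
t 6.5 at [ 0.474  -0.3707  0.281 ] yaw 97.2 -> [ 0.0008 -0.007   0.0819] [-0.0001 -0.0004 -0.    ] rows 1
```

Request:
jog_arm --series '[0.001,-0.007,0.04,0,0,0,-1,0.001,-0.007,0.08,0,0,0,-1,0.001,-0.007,0.08,0,0,0,-1,0.001,-0.007,0.08,0,0,0,-1]'

```text
clock: 6.85
tcp_pos: [0.4706, -0.3709, 0.2423]
orientation: [0.661, 0.75, 0.0, 0.0]
ft_force: [-0.1, -0.1, -2.7]
width: 0.0138
grasp_force: 30.0
```

```bash
python3 -c "
from h import *
s=state();print(s['ft_force'])
go((.4705,-.3707,.195),97.2)
im=grab('wrist','w4')
t=s['tcp_pos'];Rm=R.from_quat(s['orientation']).as_matrix()
print([proj(im,t+Rm@np.array([.025,x,.185])).round(1) for x in(-.01,.01)])
c=np.array([.4705,-.3707]);y=np.array([-.1253,.992]);x=np.array([.992,.1253])
print([proj(im,(*(c+.0275*y+a*x),.04)).round(1) for a in(-.0125,.0125)])
a=cv2.resize(im['pixels'][100:300,220:420],None,fx=3,fy=3,interpolation=cv2.INTER_NEAREST)
cv2.imwrite('pics/c4.png',a[:,:,::-1])"
```

```text
[-0.05306293 -0.09621035 -2.73516791]
t 6.8 at [ 0.4706 -0.3709  0.2423] yaw 97.22 -> [ 0.0004 -0.0001  0.0946] [0.0001 0.0001 0.0001] rows 1
[array([304.8, 184.8]), array([328.7, 184.9])]
[array([302.5, 178.6]), array([330.8, 178.6])]
```

View pics/c4.png

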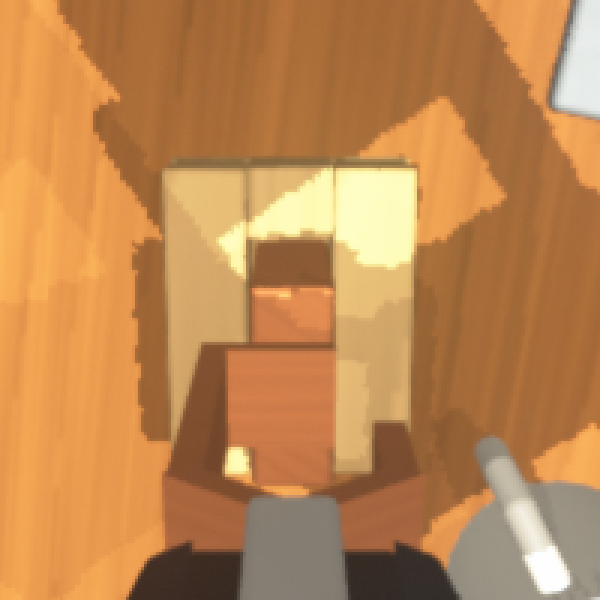

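The block's centre (u≈317) lines up with the slot strip's centre (u≈316.7), so I'll lower it.

Request:
jog_arm --series '[0,0,0.02,0,0,0,-1,0,0,0.04,0,0,0,-1,0,0,0.055,0,0,0,-1,0,0,0.07,0,0,0,-1,0,0,0.08,0,0,0,-1,0,0,0.09,0,0,0,-1,0,0,0.09,0,0,0,-1]'

```text
clock: 7.6
tcp_pos: [0.47, -0.3719, 0.1963]
orientation: [0.662, 0.75, 0.0, -0.0]
ft_force: [-0.3, -0.5, 0.1]
width: 0.0141
grasp_force: 30.0
```

```bash
python3 -c "
from h import *
s=state();print(s['ft_force'])
go((.4705,-.3707,.195),97.2)"
```

```text
[-0.30076018 -0.49708812  0.13793964]
t 7.6 at [ 0.47   -0.3719  0.1963] yaw 97.14 -> [0.0022 0.0012 0.0027] [-0.     -0.0001 -0.0003] rows 1
```

Request:
jog_arm --series '[0,0,0.002,0,0,0,0.2,0,0,0.002,0,0,0,0.2,0,0,0.002,0,0,0,0.2,0,0,0.002,0,0,0,0.2,0,0,0.002,0,0,0,0.2,0,0,-0.1,0,0,0,0.2,0,0,-0.2,0,0,0,0.2,0,0,-0.2,0,0,0,0.2]'

```text
clock: 8.4
tcp_pos: [0.471, -0.373, 0.3034]
orientation: [0.662, 0.75, -0.001, 0.006]
ft_force: [-0.2, -0.2, 0.2]
width: 0.0527
grasp_force: 0.0
```

```bash
python3 -c "
from h import *
grab('wrist','w5');s=grab('side','s2');t=grab('top','t2')
a=s['pixels'][120:260,280:420];b=t['pixels'][170:310,420:560]
cv2.imwrite('pics/c5.png',cv2.resize(np.hstack([a,b]),None,fx=2.8,fy=2.8)[:,:,::-1])
from m import *
for c in ('red','yellow','green','blue'): print(c,blobs(t,c,12,(150,520,235,320)))
go((.452,.1425,.28),90)"
```

```text
red [(98, np.float64(261.5), np.float64(255.3), np.int32(255), np.int32(252), np.int32(14), np.int32(8)), (75, np.float64(183.6), np.float64(263.6), np.int32(179), np.int32(259), np.int32(10), np.int32(10))]
yellow [(73, np.float64(295.0), np.float64(253.5), np.int32(289), np.int32(251), np.int32(13), np.int32(7))]
green [(88, np.float64(328.2), np.float64(252.7), np.int32(322), np.int32(249), np.int32(14), np.int32(8)), (82, np.float64(244.7), np.float64(300.7), np.int32(238), np.int32(297), np.int32(14), np.int32(8))]
blue [(83, np.float64(361.4), np.float64(252.4), np.int32(355), np.int32(249), np.int32(14), np.int32(7))]
t 8.6 at [ 0.4698 -0.3718  0.2956] yaw 97.14 -> [1.0249 0.0925 0.0323] [-0.0002 -0.0003  0.0397] rows 11
```

View pics/c5.png

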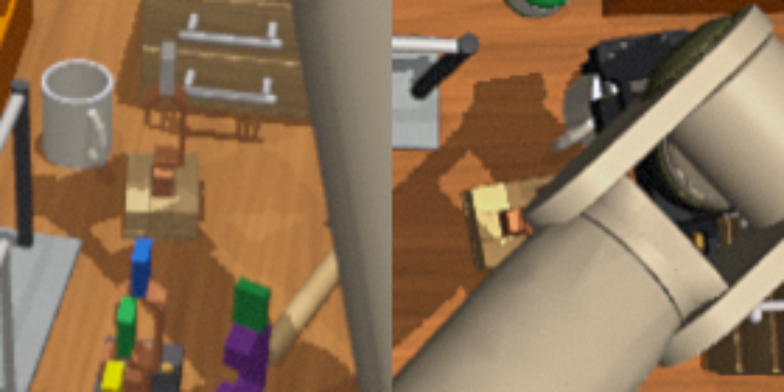

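The white casting stands upright in the slot. Next is red.

Request:
jog_arm --series '[0.9,0.08,0.01,0,0,0.04,0.2,0.9,0.08,0.01,0,0,0.04,0.2,0.9,0.08,0.01,0,0,0.04,0.2,0.9,0.08,0.01,0,0,0.04,0.2,0.9,0.08,0.01,0,0,0.04,0.2,0.9,0.08,0.01,0,0,0.04,0.2,0.9,0.08,0.01,0,0,0.04,0.2,0.9,0.08,0.01,0,0,0.04,0.2]'

```text
clock: 9.35
tcp_pos: [0.4546, 0.0297, 0.2905]
orientation: [0.708, 0.707, -0.001, -0.001]
ft_force: [0.6, -0.4, -0.5]
width: 0.0529
grasp_force: 0.0
```

Request:
jog_arm --series '[0.14,0,0,0,0,0,0.2,0.14,0,0,0,0,0,0.2,0.14,0,0,0,0,0,0.2,0.14,0,0,0,0,0,0.2]'

```text
clock: 9.75
tcp_pos: [0.4554, 0.0975, 0.2909]
orientation: [0.707, 0.707, -0.001, -0.001]
ft_force: [-0.8, -0.1, -0.4]
width: 0.0527
grasp_force: 0.0
```

```bash
python3 -c "
from h import *
from m import *
go((.452,.1425,.24),90)
im=grab('wrist','w6')
print(blobs(im,'red',60), [proj(im,(.452,.1425,z)) for z in (.204,.19)])
cv2.imwrite('pics/c6.png',im['pixels'][:,:,::-1])"
```

```text
t 9.8 at [0.4554 0.0975 0.2909] yaw 89.98 -> [ 0.09   -0.0066  0.1018] [-0.0008  0.0001 -0.0001] rows 2
[(2390, np.float64(555.9), np.float64(24.0), np.int32(518), np.int32(1), np.int32(74), np.int32(50)), (1312, np.float64(311.5), np.float64(175.8), np.int32(300), np.int32(148), np.int32(24), np.int32(56))] [array([310.89642094, 178.17956882]), array([311.33165049, 174.79895015])]
```

View pics/c6.png

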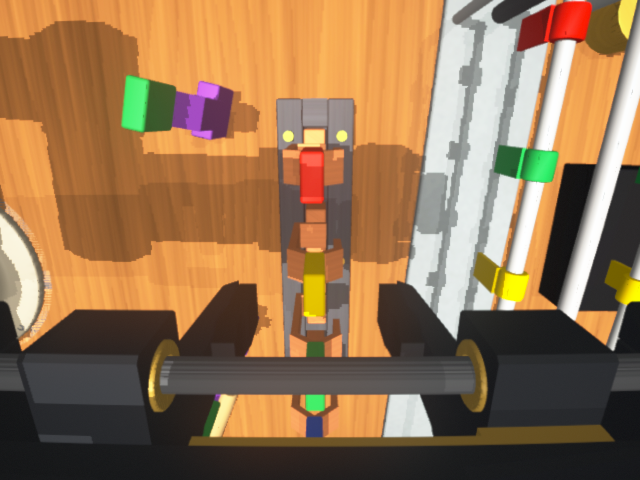

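The red tab's top is at (311.5,175.8), v 148–204, about 1 mm further in +y than predicted.

Request:
jog_arm --series '[0.092,-0.006,0,0,0,0,0.2,0.092,-0.006,0.08,0,0,0,0.2,0.092,-0.006,0.17,0,0,0,0.2,0.092,-0.006,0.196,0,0,0,0.2,0.092,-0.006,0.196,0,0,0,0,0.092,-0.006,0.196,0,0,0,-1,0.092,-0.006,0.196,0,0,0,-1,0.092,-0.006,0.196,0,0,0,-1]'

```text
clock: 10.6
tcp_pos: [0.4532, 0.1435, 0.195]
orientation: [0.708, 0.707, 0.001, 0.001]
ft_force: [-0.4, 0.6, -0.5]
width: 0.0234
grasp_force: 0.0
```

Request:
jog_arm --series '[0,0,0,0,0,0,-1,0,0,0,0,0,0,-1,0,0,0,0,0,0,-1]'

```text
clock: 10.9
tcp_pos: [0.4529, 0.1438, 0.1946]
orientation: [0.707, 0.707, 0.0, 0.0]
ft_force: [-1.2, 0.5, 6.0]
width: 0.0141
grasp_force: 30.0
```

Request:
jog_arm --series '[0,0,-0.05,0,0,0,-1,0,0,-0.13,0,0,0,-1,0,0,-0.205,0,0,0,-1,0,0.04,-0.205,0,0,0.01,-1,0,0.1,-0.205,0,0,0.02,-1,0,0.126,-0.205,0,0,0.021,-1,0,0.126,-0.205,0,0,0.021,-1]'

```text
clock: 11.6
tcp_pos: [0.5167, 0.1435, 0.2954]
orientation: [0.731, 0.683, -0.001, -0.001]
ft_force: [0.7, -0.2, -3.3]
width: 0.0135
grasp_force: 30.0
```

```bash
cat >> h.py <<'E'
o=np.array([.6169,-.0013]);d=np.array([.0651,.9979]);nx=np.array([.9979,-.0651])
def rk(y,x,z): return (*(o+y*d+x*nx),z)
E
python3 -c "
from h import *
s=state();print(s['width'],s['ft_force'])
go((.517,-.160,.2966),86.27)"
```

```text
0.013518271878767456 [ 0.71341186 -0.16000181 -3.26253275]
t 11.6 at [0.5167 0.1435 0.2954] yaw 86.14 -> [-0.6056  0.0414 -0.0024] [-0.0005  0.0001 -0.0007] rows 7
```

Request:
jog_arm --series '[-0.06,0.004,-0.002,0,0,0,-1,-0.15,0.01,-0.002,0,0,0,-1,-0.25,0.017,-0.002,0,0,0,-1,-0.35,0.024,-0.002,0,0,0,-1,-0.45,0.031,-0.002,0,0,0,-1,-0.55,0.038,-0.002,0,0,0,-1,-0.606,0.041,-0.002,0,0,0,-1,-0.606,0.041,-0.002,0,0,0,-1]'

```text
clock: 12.4
tcp_pos: [0.515, -0.1629, 0.2969]
orientation: [0.732, 0.682, -0.0, -0.0]
ft_force: [-0.7, 1.9, -3.6]
width: 0.0134
grasp_force: 30.0
```

```bash
python3 -c "
from h import *
s=state();print(s['width'],s['ft_force'])
go(rk(-.16,0,.2966),86.27)"
```

```text
0.013445003764458346 [-0.67548506  1.88900173 -3.55962534]
t 12.4 at [ 0.515  -0.1629  0.2969] yaw 85.93 -> [0.0168 0.1822 0.0003] [-0.0004  0.     -0.0019] rows 2
```

Request:
jog_arm --series '[0,0.05,0,0,0,0,-1,0,0.11,0,0,0,0,-1,0,0.16,0,0,0,0,-1,0,0.182,0,0,0,0,-1,0,0.182,0,0,0,0,-1,0,0.182,0.03,0,0,0,-1,0,0.182,0.06,0,0,0,-1,0,0.182,0.06,0,0,0,-1]'

```text
clock: 13.2
tcp_pos: [0.6052, -0.165, 0.2658]
orientation: [0.73, 0.683, -0.001, -0.002]
ft_force: [0.4, -0.4, -3.7]
width: 0.0133
grasp_force: 30.0
```

```bash
python3 -c "
from h import *
s=state();print(s['width'],s['ft_force'])
go(rk(-.16,0,.25),86.27)
grab('side','s3');cv2.imwrite('pics/c7.png',load('s3')['pixels'][80:400,130:430,::-1])
go(rk(.225,0,.25),86.27)"
```

```text
0.013311897091909634 [ 0.42886773 -0.35511729 -3.69528219]
t 13.2 at [ 0.6052 -0.165   0.2658] yaw 86.19 -> [0.0081 0.0021 0.0316] [-0.0014 -0.0006 -0.0004] rows 1
t 13.2 at [ 0.6057 -0.1653  0.2673] yaw 86.19 -> [ 7.788e-01 -1.000e-04  3.520e-02] [-0.0007 -0.0003 -0.0005] rows 8
```

View pics/c7.png

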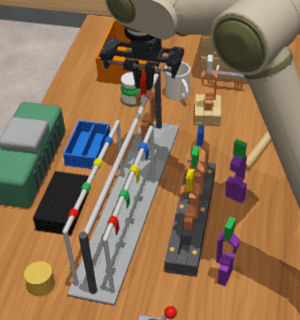

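The casting is over the rail and upright. Slide it along now.

Request:
jog_arm --series '[0,0,0.033,0,0,0,-1,0.03,0,0.033,0,0,0,-1,0.1,0,0.033,0,0,0,-1,0.18,0,0.033,0,0,0,-1,0.26,0,0.033,0,0,0,-1,0.34,0,0.033,0,0,0,-1,0.42,0,0.033,0,0,0,-1,0.48,0,0.033,0,0,0,-1]'

```text
clock: 14.05
tcp_pos: [0.6222, 0.0769, 0.2527]
orientation: [0.73, 0.684, 0.001, 0.0]
ft_force: [-0.2, 0.8, -2.9]
width: 0.0135
grasp_force: 30.0
```

```bash
python3 -c "
from h import *
s=state();print(s['width'],s['ft_force'])
go(rk(.225,0,.25),86.27)"
```

```text
0.013475582425799798 [-0.20668352  0.77568724 -2.8896582 ]
t 14.1 at [0.6222 0.0769 0.2527] yaw 86.27 -> [ 0.2932 -0.0003  0.0056] [ 0.0004 -0.0002  0.    ] rows 3
```

Request:
jog_arm --series '[0.07,0,0.004,0,0,0,-1,0.15,0,0.004,0,0,0,-1,0.22,0,0.004,0,0,0,-1,0.27,0,0.004,0,0,0,-1,0.292,0,0.004,0,0,0,-1,0.292,0,0.004,0,0,0,-1,0.292,0,0.012,0,0,0,-1,0.292,0,0.012,0,0,0,-1]'

```text
clock: 14.85
tcp_pos: [0.6324, 0.2186, 0.2475]
orientation: [0.731, 0.683, 0.002, 0.0]
ft_force: [-3.7, 4.6, 7.3]
width: 0.0138
grasp_force: 30.0
```

```bash
python3 -c "
from h import *
s=state();print(s['width'],s['ft_force'])
go(rk(.225,0,.2466),86.27)"
```

```text
0.013754125052136119 [-3.7106241   4.64262618  7.32415999]
t 14.8 at [0.6324 0.2186 0.2475] yaw 86.12 -> [ 0.0092 -0.0023  0.0018] [ 0.0007 -0.0007 -0.0008] rows 1
```

Request:
jog_arm --series '[0,-0.001,-0.004,0,0,0,-1,0.01,-0.002,-0.004,0,0,0,-1,0.01,-0.002,-0.004,0,0,0,-1,0.01,-0.002,-0.001,0,0,0,-1,0.01,-0.002,-0.001,0,0,0,-1]'

```text
clock: 15.35
tcp_pos: [0.632, 0.2238, 0.2469]
orientation: [0.73, 0.683, 0.001, 0.001]
ft_force: [-3.0, -0.1, 6.3]
width: 0.0136
grasp_force: 30.0
```

```bash
python3 -c "
from h import *
s=state();print(s['width'],s['ft_force'])
go(rk(.225,0,.2466),86.27)"
```

```text
0.013633812889348763 [-2.99093586 -0.10451389  6.33110604]
t 15.3 at [0.632  0.2238 0.2469] yaw 86.15 -> [-0.0011 -0.0008  0.0006] [ 0.0005 -0.     -0.0007] rows 1
```

Request:
jog_arm --series '[0,0,0,0,0,0,0,0,0,0,0,0,0,0,0,0,0,0,0,0,0,0,0,0,0,0,0,0,0,0,-0.08,0,0,0,0,0,0,-0.13,0,0,0,0,-0.08,-0.05,-0.12,0,0,0,0,-0.15,-0.1,-0.1,0,0,-0.02,0]'

```text
clock: 16.15
tcp_pos: [0.577, 0.1519, 0.2962]
orientation: [0.708, 0.706, 0.001, 0.001]
ft_force: [0.1, -0.5, -0.6]
width: 0.0438
grasp_force: 0.0
```

```bash
python3 -c "
from h import *
from m import *
s=state();print(s['width'],s['ft_force'])
im=grab('side','s4');t=grab('top','t4')
print(blobs(im,'red',12,(180,390,170,420)));print(blobs(t,'red',12,(150,520,135,320)))
for c in ('red','yellow','green','blue'): print(c,blobs(t,c,12,(150,520,235,320)))
a=np.hstack([im['pixels'][130:400,140:400],t['pixels'][120:390,170:430]])
cv2.imwrite('pics/c8.png',cv2.resize(a,None,fx=1.5,fy=1.5)[:,:,::-1])
go((.453,-.0056,.28),90)"
```

```text
0.043820553124375515 [ 0.07556181 -0.51525025 -0.62459094]
[(211, np.float64(220.5), np.float64(286.7), np.int32(215), np.int32(275), np.int32(12), np.int32(25)), (70, np.float64(203.2), np.float64(292.4), np.int32(198), np.int32(288), np.int32(11), np.int32(11)), (96, np.float64(244.3), np.float64(302.7), np.int32(238), np.int32(296), np.int32(11), np.int32(19)), (112, np.float64(300.0), np.float64(392.0), np.int32(295), np.int32(386), np.int32(12), np.int32(13))]
[(35, np.float64(223.1), np.float64(197.3), np.int32(221), np.int32(193), np.int32(6), np.int32(10)), (76, np.float64(183.7), np.float64(263.6), np.int32(179), np.int32(259), np.int32(10), np.int32(10))]
red [(76, np.float64(183.7), np.float64(263.6), np.int32(179), np.int32(259), np.int32(10), np.int32(10))]
yellow [(77, np.float64(294.9), np.float64(253.6), np.int32(289), np.int32(251), np.int32(13), np.int32(7))]
green [(86, np.float64(328.0), np.float64(252.8), np.int32(322), np.int32(249), np.int32(13), np.int32(8)), (85, np.float64(353.0), np.float64(296.0), np.int32(348), np.int32(290), np.int32(10), np.int32(13))]
blue [(83, np.float64(361.4), np.float64(252.4), np.int32(355), np.int32(249), np.int32(14), np.int32(7))]
t 16.2 at [0.5734 0.1499 0.2938] yaw 89.71 -> [-0.3122 -0.2391  0.0295] [-0.002   0.0004 -0.0016] rows 4
```

View pics/c8.png

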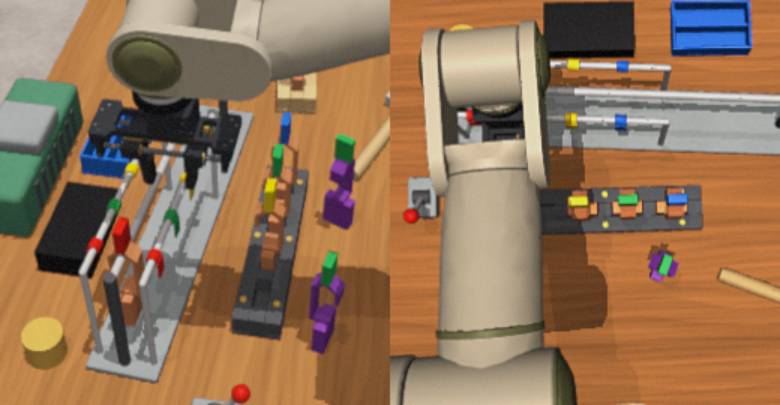

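The side view shows red hanging upright between the red sleeves. That uses up the pictures I may view, so from here I'll check by numbers only. Green is next.

Request:
jog_arm --series '[-0.08,-0.06,0.01,0,0,0,0,-0.16,-0.12,0.02,0,0,0,0,-0.23,-0.17,0.025,0,0,0,0,-0.28,-0.22,0.03,0,0,0,0,-0.28,-0.239,0.03,0,0,0,0.2,-0.28,-0.239,0.03,0,0,0,0.2]'

```text
clock: 16.85
tcp_pos: [0.4567, 0.0131, 0.2812]
orientation: [0.709, 0.705, 0.0, 0.0]
ft_force: [0.5, -0.1, -0.8]
width: 0.0529
grasp_force: 0.0
```

```bash
cat >> m.py <<'E'
def fine(c,p,name):
    "refine tab position p (x,y) at tab-top height .204 from the wrist picture"
    im=grab('wrist',name); q=proj(im,(*p,.204)); b=[x for x in blobs(im,c,200) if np.hypot(x[1]-q[0],x[2]-q[1])<60]
    for x in b: print(c,"blob",x,"pred",q.round(1),"->",onz(im,x[1],x[2],.204).round(4))
E
python3 -c "
from m import *
fine('green',(.453,-.0056),'w7')
go((.453,-.0056,.193),90)"
```

```text
green blob (1334, np.float64(311.7), np.float64(278.9), np.int32(301), np.int32(246), np.int32(23), np.int32(65)) pred [310.2 287.8] -> [4.54e-01 2.00e-04 2.04e-01]
t 16.9 at [0.4575 0.0134 0.2811] yaw 89.75 -> [-0.0381 -0.0091  0.1762] [ 0.0005 -0.     -0.0014] rows 2
```

```bash
cat >> m.py <<'E'
    for x in b: print(" low edge+15:",onz(im,x[1],x[4]+x[6],.204).round(4)[:2]+[0,.015]," high edge (z .204)-15:",onz(im,x[1],x[4],.204)[:2].round(4)-[0,.015]," high (z .16)-15",onz(im,x[1],x[4],.160)[:2].round(4)-[0,.015])
E
sed -i "s/    im=grab('wrist',name)/    im=load(name) if name=='w7' else grab('wrist',name)/" m.py
python3 -c "
from m import *
fine('green',(.453,-.0056),'w7')"
```

```text
green blob (1334, np.float64(311.7), np.float64(278.9), np.int32(301), np.int32(246), np.int32(23), np.int32(65)) pred [310.2 287.8] -> [4.54e-01 2.00e-04 2.04e-01]
 low edge+15: [ 0.4538 -0.006 ]  high edge (z .204)-15: [0.4541 0.0057]  high (z .16)-15 [ 0.4534 -0.0093]
```

Request:
jog_arm --series '[-0.038,-0.008,0,0,0,-0.001,0.2,-0.038,-0.008,0.06,0,0,-0.001,0.2,-0.038,-0.008,0.14,0,0,-0.001,0.2,-0.038,-0.008,0.176,0,0,-0.001,0.2,-0.038,-0.008,0.176,0,0,-0.001,0,-0.038,-0.008,0.176,0,0,-0.001,-1,-0.038,-0.008,0.176,0,0,-0.001,-1,-0.038,-0.008,0.176,0,0,-0.001,-1]'

```text
clock: 17.7
tcp_pos: [0.4535, -0.0058, 0.1936]
orientation: [0.707, 0.707, 0.001, 0.001]
ft_force: [0.5, -0.4, -0.6]
width: 0.0228
grasp_force: 0.0
```

Request:
jog_arm --series '[0,0,0,0,0,0,-1,0,0,0,0,0,0,-1,0,0,0,0,0,0,-1]'

```text
clock: 18.0
tcp_pos: [0.4532, -0.006, 0.1932]
orientation: [0.707, 0.707, 0.0, 0.001]
ft_force: [-0.4, 0.7, 5.7]
width: 0.0139
grasp_force: 30.0
```

Request:
jog_arm --series '[0,0,-0.05,0,0,0,-1,0,0,-0.13,0,0,0,-1,0,0,-0.205,0,0,0,-1,0,0.04,-0.205,0,0,0.01,-1,0,0.1,-0.205,0,0,0.02,-1,0,0.126,-0.205,0,0,0.021,-1,0,0.126,-0.205,0,0,0.021,-1]'

```text
clock: 18.7
tcp_pos: [0.5166, -0.006, 0.2939]
orientation: [0.73, 0.683, -0.001, -0.001]
ft_force: [0.6, -0.6, -2.7]
width: 0.0136
grasp_force: 30.0
```

```bash
python3 -c "
from h import *
s=state();print(s['width'],s['ft_force'])
go((.517,-.160,.2955),86.27)"
```

```text
0.013598106651348271 [ 0.62701409 -0.62124571 -2.69165651]
t 18.7 at [ 0.5166 -0.006   0.2939] yaw 86.17 -> [-0.3072  0.0214 -0.0033] [-0.0006 -0.0001 -0.0006] rows 4
```

Request:
jog_arm --series '[-0.07,0.004,-0.003,0,0,0,-1,-0.16,0.01,-0.003,0,0,0,-1,-0.25,0.017,-0.003,0,0,0,-1,-0.3,0.021,-0.003,0,0,0,-1,-0.3,0.07,-0.003,0,0,0,-1,-0.3,0.14,-0.003,0,0,0,-1,-0.3,0.2,-0.003,0,0,0,-1,-0.3,0.2,-0.003,0,0,0,-1]'

```text
clock: 19.5
tcp_pos: [0.607, -0.1623, 0.2948]
orientation: [0.73, 0.683, -0.0, -0.001]
ft_force: [1.4, 0.3, -3.7]
width: 0.014
grasp_force: 30.0
```

```bash
python3 -c "
from h import *
s=state();print(s['width'],s['ft_force'])
go(rk(-.16,0,.249),86.27)
go(rk(.15,0,.249),86.27)"
```

```text
0.014041068681350242 [ 1.39701345  0.25328581 -3.68620729]
t 19.5 at [ 0.607  -0.1623  0.2948] yaw 86.21 -> [ 0.0026 -0.001   0.0916] [-0.0006 -0.0003 -0.0004] rows 1
t 19.5 at [ 0.607  -0.1623  0.2948] yaw 86.21 -> [ 0.6226 -0.0017  0.0922] [-0.0006 -0.0003 -0.0004] rows 7
```

Request:
jog_arm --series '[0,-0.001,0.04,0,0,0,-1,0,-0.001,0.086,0,0,0,-1,0,-0.001,0.086,0,0,0,-1,0.06,-0.001,0.086,0,0,0,-1,0.14,-0.001,0.086,0,0,0,-1,0.22,-0.001,0.086,0,0,0,-1,0.3,-0.001,0.086,0,0,0,-1,0.36,-0.001,0.086,0,0,0,-1]'

```text
clock: 20.3
tcp_pos: [0.6165, 0.0195, 0.255]
orientation: [0.73, 0.683, 0.0, 0.0]
ft_force: [-0.2, -0.4, -2.7]
width: 0.0134
grasp_force: 30.0
```

```bash
python3 -c "
from h import *
s=state();print(s['width'],s['ft_force'])
go(rk(.15,0,.249),86.27)"
```

```text
0.013368067708602872 [-0.19659543 -0.40058408 -2.65927162]
t 20.3 at [0.6165 0.0195 0.255 ] yaw 86.23 -> [0.2586 0.0034 0.0121] [ 0.0003 -0.0001 -0.0002] rows 3
```

Request:
jog_arm --series '[0.07,0.002,0.008,0,0,0,-1,0.15,0.003,0.008,0,0,0,-1,0.21,0.003,0.008,0,0,0,-1,0.25,0.003,0.008,0,0,0,-1,0.262,0.003,0.008,0,0,0,-1,0.262,0.003,0.008,0,0,0,-1,0.262,0.003,0.008,0,0,0,-1]'

```text
clock: 21.0
tcp_pos: [0.6273, 0.1468, 0.25]
orientation: [0.731, 0.683, -0.0, 0.0]
ft_force: [0.6, -0.1, -2.5]
width: 0.014
grasp_force: 30.0
```

```bash
python3 -c "
from h import *
s=state();print(s['width'],s['ft_force'])
go(rk(.15,0,.2455),86.27)"
```

```text
0.013984423625011991 [ 0.62633662 -0.0959209  -2.47346768]
t 21.0 at [0.6273 0.1468 0.25  ] yaw 86.11 -> [ 0.0031 -0.0015  0.009 ] [ 0.0001  0.0001 -0.0009] rows 1
```

Request:
jog_arm --series '[0.003,-0.001,0.008,0,0,0,-1,0.003,-0.001,0.008,0,0,0,-1,0.003,-0.001,0.008,0,0,0,0,0.003,-0.001,0.008,0,0,0,0,0.003,-0.001,0.008,0,0,0,0,0.003,-0.001,0.008,0,0,0,0,0.003,-0.001,-0.06,0,0,0,0,0.003,-0.001,-0.12,0,0,0,0]'

```text
clock: 21.8
tcp_pos: [0.6269, 0.1495, 0.3103]
orientation: [0.73, 0.683, -0.0, -0.0]
ft_force: [-0.4, 0.4, -0.0]
width: 0.044
grasp_force: 0.0
```

```bash
python3 -c "
from h import *
from m import *
s=state();print(s['width'],s['ft_force'])
T=get_image('top')
p=[onz(T,*b[1:3],.204) for b in blobs(T,'yellow',12,(150,520,235,320))];print(p)
im=grab('wrist','w8')
for c in('green','red'):
  for b in blobs(im,c,100): print(c,b)
print([proj(im,rk(y,0,.256)).round(1) for y in(.15,.225)])
go((*p[0][:2],.28),90)"
```

```text
0.044025157654511454 [-0.44207583  0.37553608 -0.01239467]
[array([0.4535223 , 0.06697872, 0.204     ])]
green (585, np.float64(251.2), np.float64(243.8), np.int32(238), np.int32(231), np.int32(26), np.int32(26))
green (540, np.float64(375.0), np.float64(243.3), np.int32(363), np.int32(231), np.int32(25), np.int32(26))
green (1124, np.float64(312.1), np.float64(270.9), np.int32(301), np.int32(247), np.int32(24), np.int32(49))
red (1547, np.float64(311.2), np.float64(129.2), np.int32(297), np.int32(96), np.int32(29), np.int32(63))
red (800, np.float64(244.9), np.float64(127.8), np.int32(231), np.int32(113), np.int32(29), np.int32(30))
red (801, np.float64(379.4), np.float64(127.2), np.int32(365), np.int32(113), np.int32(29), np.int32(30))
[array([313.6, 271.8]), array([313. , 126.5])]
t 21.9 at [0.6278 0.1496 0.3141] yaw 86.17 -> [-0.1882 -0.3374  0.0652] [ 0.0026 -0.0002 -0.0213] rows 4
```

Request:
jog_arm --series '[-0.04,-0.07,0,0,0,0,0,-0.08,-0.15,0.02,0,0,-0.01,0,-0.12,-0.23,0.04,0,0,-0.02,0,-0.16,-0.3,0.065,0,0,-0.0213,0.2,-0.188,-0.337,0.065,0,0,-0.0213,0.2,-0.188,-0.337,0.065,0,0,-0.0213,0.2,-0.188,-0.337,0.065,0,0,-0.0213,0.2]'

```text
clock: 22.6
tcp_pos: [0.4531, 0.067, 0.2772]
orientation: [0.707, 0.707, 0.0, 0.0]
ft_force: [0.2, 0.3, 0.3]
width: 0.0531
grasp_force: 0.0
```

```bash
python3 -c "
from m import *
fine('yellow',(.4535,.067),'w9')
go((.4535,.067,.193),90)"
```

```text
yellow blob (1437, np.float64(317.0), np.float64(249.8), np.int32(306), np.int32(217), np.int32(23), np.int32(65)) pred [317.1 260.8] -> [0.4534 0.0736 0.204 ]
 low edge+15: [0.4534 0.0688]  high edge (z .204)-15: [0.4534 0.0777]  high (z .16)-15 [0.4534 0.0665]
t 22.6 at [0.4534 0.0671 0.2771] yaw 89.99 -> [-0.0003 -0.      0.1682] [ 0.0002 -0.     -0.0001] rows 2
```

Request:
jog_arm --series '[0.002,0,0.06,0,0,0,0.2,0.002,0,0.13,0,0,0,0.2,0.002,0,0.168,0,0,0,0.2,0.002,0,0.168,0,0,0,0.2,0.002,0,0.168,0,0,0,-1,0.002,0,0.168,0,0,0,-1,0.002,0,0.168,0,0,0,-1,0.002,0,0.168,0,0,0,-1]'

```text
clock: 23.45
tcp_pos: [0.4529, 0.068, 0.1937]
orientation: [0.707, 0.707, 0.0, 0.001]
ft_force: [-0.3, -0.2, 0.1]
width: 0.0233
grasp_force: 0.0
```

Request:
jog_arm --series '[0,0,0,0,0,0,-1,0,0,0,0,0,0,-1,0,0,0,0,0,0,-1]'

```text
clock: 23.75
tcp_pos: [0.4528, 0.0679, 0.1934]
orientation: [0.707, 0.707, 0.0, 0.0]
ft_force: [-0.1, 0.1, 3.3]
width: 0.0137
grasp_force: 30.0
```

Request:
jog_arm --series '[0,0,-0.05,0,0,0,-1,0,0,-0.13,0,0,0,-1,0,0,-0.205,0,0,0,-1,0,0.04,-0.205,0,0,0.01,-1,0,0.1,-0.205,0,0,0.02,-1,0,0.126,-0.205,0,0,0.021,-1,0,0.126,-0.205,0,0,0.021,-1]'

```text
clock: 24.45
tcp_pos: [0.5164, 0.0678, 0.2943]
orientation: [0.73, 0.683, -0.001, -0.001]
ft_force: [-0.6, -0.0, -4.4]
width: 0.0138
grasp_force: 30.0
```

```bash
python3 -c "
from h import *
s=state();print(s['width'],s['ft_force'])
go((.517,-.160,.2955),86.27)
go(rk(-.16,0,.2955),86.27)"
```

```text
0.013756343889285904 [-0.60426236 -0.03414038 -4.43885894]
t 24.4 at [0.5164 0.0678 0.2943] yaw 86.21 -> [-0.4545  0.0314 -0.0025] [-0.0007 -0.     -0.0004] rows 5
t 24.4 at [0.5164 0.0678 0.2943] yaw 86.21 -> [-0.4445  0.2101 -0.0029] [-0.0007 -0.     -0.0004] rows 5
```

Request:
jog_arm --series '[-0.07,0.004,-0.003,0,0,0,-1,-0.16,0.01,-0.003,0,0,0,-1,-0.25,0.017,-0.003,0,0,0,-1,-0.34,0.024,-0.003,0,0,0,-1,-0.42,0.03,-0.003,0,0,0,-1,-0.448,0.07,-0.003,0,0,0,-1,-0.448,0.14,-0.003,0,0,0,-1,-0.448,0.21,-0.003,0,0,0,-1]'

```text
clock: 25.25
tcp_pos: [0.6055, -0.163, 0.2969]
orientation: [0.731, 0.683, -0.0, -0.001]
ft_force: [0.8, -0.3, -3.5]
width: 0.0137
grasp_force: 29.9
```

Request:
jog_arm --series '[0,0,0,0,0,0,-1,0,0,0.04,0,0,0,-1,0,0,0.086,0,0,0,-1,0,0,0.086,0,0,0,-1]'

```text
clock: 25.65
tcp_pos: [0.6036, -0.1616, 0.2508]
orientation: [0.73, 0.683, -0.001, -0.004]
ft_force: [0.6, -0.7, -3.9]
width: 0.0133
grasp_force: 30.0
```

```bash
python3 -c "
from h import *
s=state();print(s['width'],s['ft_force'])
go(rk(-.16,0,.249),86.27)
go(rk(.075,0,.249),86.27)"
```

```text
0.013320367556252244 [ 0.62370182 -0.67724666 -3.94020877]
t 25.6 at [ 0.6036 -0.1616  0.2508] yaw 86.23 -> [0.0017 0.0056 0.0035] [-0.0024 -0.0009 -0.0002] rows 1
t 25.6 at [ 0.6036 -0.1616  0.2508] yaw 86.23 -> [0.4717 0.0053 0.0049] [-0.0024 -0.0009 -0.0002] rows 5
```

Request:
jog_arm --series '[0,0.003,0,0,0,0,-1,0.05,0.003,0,0,0,0,-1,0.13,0.003,0,0,0,0,-1,0.21,0.003,0,0,0,0,-1,0.29,0.003,0,0,0,0,-1,0.37,0.003,0,0,0,0,-1,0.44,0.003,0,0,0,0,-1,0.472,0.003,0,0,0,0,-1]'

```text
clock: 26.45
tcp_pos: [0.6226, 0.0758, 0.2558]
orientation: [0.729, 0.684, 0.001, 0.001]
ft_force: [0.2, 0.2, -3.8]
width: 0.0135
grasp_force: 30.0
```

Request:
jog_arm --series '[0,0,0,0,0,0,-1,0,0,0,0,0,0,-1]'

```text
clock: 26.65
tcp_pos: [0.6228, 0.072, 0.2547]
orientation: [0.73, 0.683, 0.0, 0.001]
ft_force: [0.2, -0.8, -4.1]
width: 0.0139
grasp_force: 30.0
```

```bash
python3 -c "
from h import *
s=state();print(s['width'],s['ft_force'])
go(rk(.075,0,.2465),86.27)"
```

```text
0.013873623943695717 [ 0.20504385 -0.77224692 -4.10124302]
t 26.6 at [0.6228 0.072  0.2547] yaw 86.2 -> [ 0.003  -0.0022  0.0165] [ 0.0003  0.0002 -0.0004] rows 1
```

Request:
jog_arm --series '[0.003,-0.002,0.008,0,0,0,-1,0.003,-0.002,0.016,0,0,0,-1,0.003,-0.002,0.016,0,0,0,0,0.003,-0.002,0.016,0,0,0,0,0.003,-0.002,0.016,0,0,0,0,0.003,-0.002,0.016,0,0,0,0,0.003,-0.002,-0.05,0,0,0,0,0.003,-0.002,-0.12,0,0,0,0]'

```text
clock: 27.45
tcp_pos: [0.6215, 0.0744, 0.3143]
orientation: [0.73, 0.683, -0.001, -0.001]
ft_force: [-0.1, 0.8, 0.1]
width: 0.0442
grasp_force: 0.0
```

```bash
python3 -c "
from h import *
from m import *
s=state();print(s['width'],s['ft_force'])
T=get_image('top')
p=[onz(T,*b[1:3],.204) for b in blobs(T,'blue',30,(150,520,235,320))];print(p)
im=grab('wrist','w10')
for c in('yellow','green','red'):
  for b in blobs(im,c,100): print(c,b)
print([proj(im,rk(y,0,.256)).round(1) for y in(.075,.15,.225)])
go((.453,-.0805,.28),90)"
```

```text
0.044163815065218506 [-0.0974232   0.7843352   0.12602621]
[array([ 0.45192812, -0.08021022,  0.204     ])]
yellow (614, np.float64(374.0), np.float64(239.3), np.int32(362), np.int32(221), np.int32(25), np.int32(33))
yellow (624, np.float64(252.5), np.float64(239.8), np.int32(240), np.int32(223), np.int32(26), np.int32(31))
yellow (1473, np.float64(313.0), np.float64(257.1), np.int32(302), np.int32(223), np.int32(23), np.int32(67))
green (1578, np.float64(312.2), np.float64(127.3), np.int32(299), np.int32(98), np.int32(27), np.int32(60))
green (698, np.float64(245.8), np.float64(126.5), np.int32(233), np.int32(113), np.int32(26), np.int32(29))
green (716, np.float64(379.1), np.float64(126.6), np.int32(366), np.int32(113), np.int32(27), np.int32(28))
red (322, np.float64(239.7), np.float64(5.2), np.int32(226), np.int32(0), np.int32(30), np.int32(19))
red (310, np.float64(383.8), np.float64(4.9), np.int32(369), np.int32(0), np.int32(30), np.int32(16))
[array([314. , 267.5]), array([313.7, 125.7]), array([313.3, -49.7])]
t 27.6 at [0.6227 0.0745 0.3192] yaw 86.23 -> [-0.3316 -0.319   0.0755] [ 0.003   0.0001 -0.021 ] rows 5
```

Request:
jog_arm --series '[-0.06,-0.06,0,0,0,0,0,-0.13,-0.12,0.02,0,0,-0.01,0,-0.2,-0.18,0.04,0,0,-0.02,0,-0.27,-0.25,0.065,0,0,-0.021,0.2,-0.33,-0.319,0.075,0,0,-0.021,0.2,-0.331,-0.319,0.075,0,0,-0.021,0.2,-0.331,-0.319,0.075,0,0,-0.021,0.2,-0.331,-0.319,0.075,0,0,-0.021,0.2]'

```text
clock: 28.35
tcp_pos: [0.4525, -0.0798, 0.2767]
orientation: [0.707, 0.707, 0.0, 0.0]
ft_force: [-0.1, -0.2, -0.9]
width: 0.0528
grasp_force: 0.0
```

```bash
python3 -c "
from m import *
fine('blue',(.453,-.080),'w11')
go((.453,-.080,.193),90)"
```

```text
blue blob (318, np.float64(317.5), np.float64(247.6), np.int32(307), np.int32(240), np.int32(21), np.int32(19)) pred [317.3 261.4] -> [ 0.4531 -0.0717  0.204 ]
 low edge+15: [ 0.4531 -0.0635]  high edge (z .204)-15: [ 0.4531 -0.0822]  high (z .16)-15 [ 0.4532 -0.0964]
t 28.4 at [ 0.4525 -0.0796  0.2766] yaw 90.07 -> [-0.0007  0.0008  0.1672] [0.0002 0.     0.0004] rows 2
```

Request:
jog_arm --series '[-0.001,0.001,0.06,0,0,0,0.2,-0.001,0.001,0.13,0,0,0,0.2,-0.001,0.001,0.167,0,0,0,0.2,-0.001,0.001,0.167,0,0,0,0.2,-0.001,0.001,0.167,0,0,0,-1,-0.001,0.001,0.167,0,0,0,-1,-0.001,0.001,0.167,0,0,0,-1,-0.001,0.001,0.167,0,0,0,-1]'

```text
clock: 29.2
tcp_pos: [0.4525, -0.0807, 0.1937]
orientation: [0.707, 0.707, 0.0, 0.001]
ft_force: [-0.3, -0.8, -0.2]
width: 0.0228
grasp_force: 0.0
```

Request:
jog_arm --series '[0,0,0,0,0,0,-1,0,0,0,0,0,0,-1,0,0,0,0,0,0,-1]'

```text
clock: 29.5
tcp_pos: [0.4523, -0.0808, 0.1934]
orientation: [0.707, 0.707, 0.0, 0.0]
ft_force: [-1.0, 0.1, 4.0]
width: 0.0136
grasp_force: 30.0
```

Request:
jog_arm --series '[0,0,-0.05,0,0,0,-1,0,0,-0.13,0,0,0,-1,0,0,-0.205,0,0,0,-1,0,0.04,-0.205,0,0,0.01,-1,0,0.1,-0.205,0,0,0.02,-1,0,0.126,-0.205,0,0,0.021,-1,0,0.126,-0.205,0,0,0.021,-1]'

```text
clock: 30.2
tcp_pos: [0.516, -0.0807, 0.2943]
orientation: [0.73, 0.684, -0.0, -0.001]
ft_force: [-0.5, 0.5, -4.4]
width: 0.0136
grasp_force: 30.0
```

```bash
python3 -c "
from h import *
s=state();print(s['width'],s['ft_force'])
go(rk(-.16,0,.2955),86.27)"
```

```text
0.013605442976983809 [-0.47507931  0.49713102 -4.35357878]
t 30.2 at [ 0.516  -0.0807  0.2943] yaw 86.24 -> [-0.1484  0.1911 -0.003 ] [-0.0006 -0.0002 -0.0001] rows 3
```

Request:
jog_arm --series '[-0.06,0.004,-0.003,0,0,0,-1,-0.12,0.01,-0.003,0,0,0,-1,-0.15,0.06,-0.003,0,0,0,-1,-0.15,0.13,-0.003,0,0,0,-1,-0.15,0.18,-0.003,0,0,0,-1,-0.15,0.191,-0.003,0,0,0,-1,-0.15,0.191,-0.003,0,0,0,-1]'

```text
clock: 30.9
tcp_pos: [0.6052, -0.1617, 0.2961]
orientation: [0.73, 0.684, -0.0, -0.001]
ft_force: [0.3, -0.3, -3.5]
width: 0.0139
grasp_force: 30.0
```

Request:
jog_arm --series '[0,0,0,0,0,0,-1,0,0,0.04,0,0,0,-1,0,0,0.08,0,0,0,-1,0,0,0.08,0,0,0,-1]'

```text
clock: 31.3
tcp_pos: [0.6038, -0.1613, 0.255]
orientation: [0.73, 0.683, -0.001, -0.003]
ft_force: [0.8, 0.1, -3.9]
width: 0.0139
grasp_force: 30.0
```

```bash
python3 -c "
from h import *
s=state();print(s['width'],s['ft_force'])
go(rk(-.16,0,.252),86.27)
go(rk(0,0,.252),86.27)"
```

```text
0.013919954178179969 [ 0.78905275  0.10515807 -3.87018592]
t 31.3 at [ 0.6038 -0.1613  0.255 ] yaw 86.2 -> [0.0011 0.0054 0.0059] [-0.0016 -0.0006 -0.0004] rows 1
t 31.3 at [ 0.6038 -0.1613  0.255 ] yaw 86.2 -> [0.3211 0.0051 0.0065] [-0.0016 -0.0006 -0.0004] rows 4
```

Request:
jog_arm --series '[0,0.003,0.004,0,0,0,-1,0.04,0.003,0.004,0,0,0,-1,0.12,0.003,0.004,0,0,0,-1,0.2,0.003,0.004,0,0,0,-1,0.27,0.003,0.004,0,0,0,-1,0.31,0.003,0.004,0,0,0,-1,0.321,0.003,0.004,0,0,0,-1,0.321,0.003,0.004,0,0,0,-1]'

```text
clock: 32.1
tcp_pos: [0.6177, -0.0017, 0.256]
orientation: [0.73, 0.684, 0.0, 0.001]
ft_force: [0.8, -0.7, -4.3]
width: 0.014
grasp_force: 30.0
```

Request:
jog_arm --series '[0,0,0,0,0,0,-1,0,0,0,0,0,0,-1]'

```text
clock: 32.3
tcp_pos: [0.6176, -0.0031, 0.2552]
orientation: [0.731, 0.683, -0.0, 0.0]
ft_force: [-0.2, 0.6, -4.6]
width: 0.0138
grasp_force: 30.0
```

```bash
python3 -c "
from h import *
s=state();print(s['width'],s['ft_force'])
go(rk(0,0,.2465),86.27)"
```

```text
0.013776630007053117 [-0.16919891  0.55577645 -4.61986198]
t 32.3 at [ 0.6176 -0.0031  0.2552] yaw 86.13 -> [ 0.0034 -0.0017  0.0174] [ 0.0001  0.0001 -0.0008] rows 1
```

Request:
jog_arm --series '[0.003,-0.002,0.008,0,0,0,-1,0.003,-0.002,0.017,0,0,0,-1,0.003,-0.002,0.017,0,0,0,0,0.003,-0.002,0.017,0,0,0,0,0.003,-0.002,0.017,0,0,0,0,0.003,-0.002,0.017,0,0,0,0,0.003,-0.002,-0.05,0,0,0,0,0.003,-0.002,-0.12,0,0,0,0]'

```text
clock: 33.1
tcp_pos: [0.6165, -0.0001, 0.3154]
orientation: [0.73, 0.683, -0.001, -0.001]
ft_force: [0.1, 0.2, 0.4]
width: 0.0442
grasp_force: 0.0
```

```bash
python3 -c "
from h import *
from m import *
s=state();print(s['width'],s['ft_force'])
T=grab('top','t11');S=grab('side','s11')
im=grab('wrist','w11b')
for c in('blue','yellow','green','red'):
  print(c,[tuple(float(v) for v in b) for b in blobs(im,c,200)])
print([proj(im,rk(y,0,.256)).round(1) for y in(0,.075,.15)])
for c in C:
  if c!='white': print('S',c,[tuple(float(v) for v in b) for b in blobs(S,c,20,(180,390,170,420))])
print([proj(S,rk(y,0,.236)).round(1) for y in(0,.075,.15,.225)])
print('white tab', [(b,onz(T,b[1],b[2],.206)) for b in blobs(T,'white',20,(430,500,220,280))],[b for b in blobs(S,'white',20,(310,370,130,200))],proj(S,(.4705,-.3707,.2)),proj(T,(.4705,-.3707,.206)))
go((.38,.3498,.30),90)"
```

```text
0.04424363560217069 [0.14858837 0.18611157 0.37799779]
blue [(542.0, 252.9, 241.2, 241.0, 229.0, 24.0, 26.0), (482.0, 374.6, 241.2, 363.0, 230.0, 23.0, 24.0), (1095.0, 312.8, 264.8, 302.0, 241.0, 23.0, 49.0), (4276.0, 450.9, 286.1, 407.0, 252.0, 85.0, 83.0)]
yellow [(890.0, 314.3, 130.8, 299.0, 95.0, 28.0, 62.0), (796.0, 246.0, 126.8, 232.0, 113.0, 29.0, 29.0), (787.0, 379.6, 126.6, 366.0, 112.0, 29.0, 30.0)]
green [(207.0, 384.5, 3.2, 371.0, 0.0, 28.0, 8.0), (763.0, 21.9, 309.4, 0.0, 294.0, 41.0, 37.0)]
red []
[array([314.1, 268.4]), array([313.7, 125.8]), array([313.3, -51. ])]
S red [(223.0, 220.4, 286.1, 215.0, 274.0, 12.0, 26.0), (72.0, 203.1, 292.5, 197.0, 288.0, 12.0, 11.0), (97.0, 244.1, 302.3, 238.0, 295.0, 11.0, 19.0), (114.0, 300.1, 391.9, 295.0, 386.0, 12.0, 13.0)]
S yellow [(171.0, 243.6, 235.1, 239.0, 224.0, 10.0, 24.0), (45.0, 227.6, 242.0, 223.0, 239.0, 9.0, 9.0), (69.0, 264.8, 250.5, 259.0, 244.0, 10.0, 18.0)]
S green [(175.0, 369.4, 228.4, 364.0, 220.0, 12.0, 18.0), (181.0, 232.9, 259.7, 228.0, 249.0, 10.0, 23.0), (58.0, 215.7, 266.2, 211.0, 262.0, 10.0, 11.0), (76.
[... 276 characters left out ...]
[242.7, 234.3]), array([231.5, 258.6]), array([219.3, 285. ])]
white tab [((63, np.float64(487.9), np.float64(240.5), np.int32(482), np.int32(237), np.int32(13), np.int32(7)), array([ 0.46995762, -0.36741944,  0.206     ]))] [(24, np.float64(339.5), np.float64(137.5), np.int32(338), np.int32(135), np.int32(4), np.int32(6)), (20, np.float64(316.4), np.float64(150.0), np.int32(311), np.int32(143), np.int32(9), np.int32(13)), (33, np.float64(314.8), np.float64(164.4), np.int32(312), np.int32(159), np.int32(6), np.int32(13))] [338.65865262 137.9963033 ] [489.30309803 240.21846787]
t 33.2 at [ 6.172e-01 -3.000e-04  3.174e-01] yaw 86.22 -> [ 0.6673 -0.5197  0.0318] [ 0.0016  0.0003 -0.021 ] rows 9
```

All four hang at their marks: the side blobs are within 2 px of prediction and the wrist agrees. White is in place too. Now the lever.

```bash
python3 -c "
from m import *
np.set_printoptions(precision=4,suppress=True)
T,S=load('top0'),load('side0')
# grey block of the switch: low saturation region
for n,im,w,z in(('T',T,(176,212,228,275),.03),('S',S,(258,310,388,430),.03)):
  h=cv2.cvtColor(im['pixels'],cv2.COLOR_RGB2HSV)[w[2]:w[3],w[0]:w[1]]
  m=cv2.inRange(h,(0,0,100),(180,50,200)); cs,_=cv2.findContours(m,cv2.RETR_EXTERNAL,cv2.CHAIN_APPROX_NONE); c=max(cs,key=cv2.contourArea)
  r=cv2.minAreaRect(c); q=cv2.boxPoints(r)+[w[0],w[2]]; P=np.array([onz(im,*p,z)[:2] for p in q]); print(n,cv2.contourArea(c),q,P,P.mean(0))
print('flux cap',tri(T,(141,187),S,(192,416)), onz(T,155,198,0.1))
print('tip',tri(T,(183.6,263.6),S,(300,391.9))[0])
"
```

```text
T 267.0 [[182. 238.]
 [200. 238.]
 [200. 264.]
 [182. 264.]] [[0.5196 0.372 ]
 [0.5182 0.3244]
 [0.4504 0.3242]
 [0.4516 0.3715]] [0.485 0.348]
S 655.0 [[263.72 415.96]
 [267.12 392.16]
 [300.72 396.96]
 [297.32 420.76]] [[0.5151 0.3801]
 [0.5204 0.3257]
 [0.4484 0.325 ]
 [0.4454 0.3791]] [0.4823 0.3525]
flux cap (array([0.6341, 0.4501, 0.1224]), [np.float64(0.003067479000237327), np.float64(0.003067479000237364)]) [0.6131 0.4222 0.1   ]
tip [0.446  0.3498 0.0924]
```

Request:
jog_arm --series '[0.667,-0.53,0,0,0,-0.021,-1,0.667,-0.53,0,0,0,-0.021,-1,0.667,-0.53,0,0,0,-0.021,-1,0.667,-0.53,0,0,0,-0.021,-1,0.667,-0.53,0,0,0,-0.021,-1,0.667,-0.53,0,0,0,-0.021,-1,0.667,-0.53,0,0,0,-0.021,-1,0.667,-0.53,0,0,0,-0.021,-1]'

```text
clock: 34.05
tcp_pos: [0.3874, 0.33, 0.3142]
orientation: [0.707, 0.707, -0.001, -0.0]
ft_force: [1.0, 1.4, 0.8]
width: 0.0002
grasp_force: 0.0
```

Request:
jog_arm --series '[0,0,0,0,0,0,-1,0,0,0,0,0,0,-1]'

```text
clock: 34.25
tcp_pos: [0.3883, 0.3292, 0.3143]
orientation: [0.706, 0.708, -0.001, -0.0]
ft_force: [-0.6, -0.2, -1.0]
width: 0.0004
grasp_force: 0.0
```

```bash
python3 -c "
from h import *
s=state();print(s['width'])
go((.375,.350,.102),90)"
```

```text
0.0004068750787284123
t 34.2 at [0.3883 0.3292 0.3143] yaw 90.13 -> [ 0.042  -0.0261  0.4245] [-0.0003  0.0003  0.0007] rows 5
```

Request:
jog_arm --series '[0.042,-0.026,0,0,0,0,-1,0.042,-0.026,0.09,0,0,0,-1,0.042,-0.026,0.18,0,0,0,-1,0.042,-0.026,0.27,0,0,0,-1,0.042,-0.026,0.36,0,0,0,-1,0.042,-0.026,0.424,0,0,0,-1,0.042,-0.026,0.424,0,0,0,-1]'

```text
clock: 34.95
tcp_pos: [0.3754, 0.3475, 0.0994]
orientation: [0.708, 0.706, -0.004, -0.001]
ft_force: [0.3, 0.2, 0.6]
width: 0.0006
grasp_force: 0.0
```

```bash
python3 -c "
from h import *
from m import *
s=state();print(s['ft_force'])
go((.375,.350,.102),90)
S=get_image('side');T=get_image('top')
for c in C:
  if c!='white': print('S',c,[tuple(float(v) for v in b[:3]) for b in blobs(S,c,20,(180,390,170,420))])
print(blobs(T,'red',20,(150,210,230,290)))"
```

```text
[0.26184937 0.15528462 0.58947969]
t 35.0 at [0.3754 0.3475 0.0994] yaw 89.86 -> [ 0.005  -0.0008 -0.0053] [-0.0023  0.0014 -0.0008] rows 1
S red [(217.0, 220.5, 286.4), (70.0, 203.3, 292.4), (98.0, 244.2, 302.4), (110.0, 299.9, 392.5)]
S yellow [(145.0, 243.2, 234.8), (42.0, 227.7, 241.9), (62.0, 264.5, 249.7)]
S green [(139.0, 262.2, 170.9), (174.0, 369.4, 228.4), (180.0, 232.9, 259.7), (56.0, 215.6, 266.1), (77.0, 255.2, 275.8), (47.0, 361.0, 306.4)]
S blue [(1493.0, 216.0, 223.5), (140.0, 253.8, 213.7), (53.0, 274.5, 228.0)]
[]
```

Request:
jog_arm --series '[0.004,0.04,-0.004,0,0,0,-1,0.004,0.07,-0.004,0,0,0,-1,0.004,0.1,-0.004,0,0,0,-1,0.004,0.125,-0.004,0,0,0,-1,0.004,0.15,-0.004,0,0,0,-1,0.004,0.175,-0.004,0,0,0,-1,0.004,0.2,-0.004,0,0,0,-1,0.004,0.2,-0.004,0,0,0,-1]'

```text
clock: 35.85
tcp_pos: [0.4778, 0.3515, 0.1052]
orientation: [0.707, 0.707, 0.001, 0.0]
ft_force: [0.2, 0.2, 0.2]
width: 0.0002
grasp_force: 0.0
```

```bash
python3 -c "
from h import *
from m import *
s=state();print(s['ft_force'],s['tcp_pos'])
S=get_image('side');T=get_image('top')
print(blobs(S,'red',20,(240,340,340,430)),blobs(T,'red',20,(150,240,200,290)))
for a in(-.5,0,.2,.35,.5): p=(.484+.08*np.sin(a),.35,.022+.08*np.cos(a)); print(a,proj(S,p),proj(T,p))"
```

```text
[0.21925481 0.23372795 0.15916327] [0.47775978 0.35151726 0.10517224]
[(29, np.float64(269.6), np.float64(390.3), np.int32(265), np.int32(389), np.int32(10), np.int32(4))] []
-0.5 [299.50795604 391.93162265] [183.58503978 264.28778293]
0 [280.50172676 386.45751233] [182.59436182 248.40653761]
0.2 [272.7201472  385.71132668] [182.82269112 242.06239024]
0.35 [267.14500748 385.73644375] [183.22296926 237.58800899]
0.5 [261.94843222 386.25838868] [183.80554927 233.48507295]
```

Request:
jog_arm --series '[0,0.02,0,0,0,0,-1,0,0.035,0,0,0,0,-1,0,0.035,0,0,0,0,-1]'

```text
clock: 36.25
tcp_pos: [0.4946, 0.3517, 0.105]
orientation: [0.707, 0.707, 0.0, 0.0]
ft_force: [1.0, -0.5, 0.2]
width: 0.0004
grasp_force: 0.0
```

```bash
python3 -c "
from h import *
from m import *
s=state();print(s['ft_force'],s['tcp_pos'])
S=get_image('side')
print(blobs(S,'red',10,(240,340,340,430)))"
```

```text
[ 0.98794369 -0.54666884  0.16701689] [0.49460655 0.35166349 0.10500886]
[(50, np.float64(261.4), np.float64(389.9), np.int32(257), np.int32(387), np.int32(10), np.int32(7))]
```

Request:
jog_arm --series '[0,0.006,0,0,0,0,-1,0,0.006,0,0,0,0,-1,0,0.006,0,0,0,0,-1,0,-0.06,0,0,0,0,-1,0,-0.14,-0.05,0,0,0,-1,0,-0.2,-0.15,0,0,0,-1,-0.06,-0.2,-0.24,0,0,0,-1,-0.1,-0.2,-0.3,0,0,0,-1]'

```text
clock: 37.1
tcp_pos: [0.3928, 0.3015, 0.2574]
orientation: [0.706, 0.708, 0.001, 0.001]
ft_force: [0.2, 0.3, 0.7]
width: 0.0003
grasp_force: 0.0
```

```bash
python3 -c "
from h import *
from m import *
S=get_image('side')
for c in C:
  if c!='white': print('S',c,[tuple(float(v) for v in b[:3]) for b in blobs(S,c,20,(180,390,170,420))])
print([b for b in blobs(S,'white',15,(330,350,130,145))],state()['ft_force'],state()['clock'])
"
```

```text
S red [(217.0, 220.5, 286.4), (72.0, 203.0, 292.5), (95.0, 244.1, 302.4), (116.0, 262.5, 386.6)]
S yellow [(162.0, 243.4, 235.1), (43.0, 227.6, 242.0), (66.0, 264.7, 250.4)]
S green [(138.0, 262.2, 171.0), (177.0, 233.0, 259.6), (54.0, 215.6, 266.1), (78.0, 255.0, 275.4), (23.0, 357.4, 316.7)]
S blue [(1488.0, 216.0, 223.5), (139.0, 253.8, 213.7), (54.0, 274.6, 228.1)]
[(24, np.float64(339.5), np.float64(137.5), np.int32(338), np.int32(135), np.int32(4), np.int32(6))] [2.69097943 0.39057221 7.29696817] 37.15
```

Request:
jog_arm --series '[0,0,-0.02,0,0,0,-1,0,0,-0.02,0,0,0,-1,0,0,-0.02,0,0,0,-1]'

```text
clock: 37.45
tcp_pos: [0.3935, 0.302, 0.264]
orientation: [0.707, 0.707, -0.001, -0.0]
ft_force: [0.1, 0.1, -1.0]
width: 0.0003
grasp_force: 0.0
```

```bash
python3 -c "
from m import *
print(state()['ft_force'],state()['tcp_pos'])
T=get_image('top');S=get_image('side')
print(blobs(T,'green',40,(150,520,235,320)));print([tuple(float(v) for v in b[:3]) for c in('red','green','blue','yellow') for b in blobs(S,c,20,(180,390,170,420))]);print(job_done())"
```

```text
[ 0.12808997  0.11264936 -1.03414299] [0.3935194  0.30201694 0.26396335]
[(84, np.float64(353.0), np.float64(295.9), np.int32(349), np.int32(290), np.int32(9), np.int32(13)), (86, np.float64(244.6), np.float64(300.7), np.int32(238), np.int32(297), np.int32(14), np.int32(8))]
[(214.0, 220.5, 286.3), (72.0, 203.1, 292.4), (98.0, 244.2, 302.4), (115.0, 262.5, 386.7), (137.0, 262.3, 171.0), (175.0, 232.9, 259.7), (55.0, 215.7, 266.1), (73.0, 255.1, 275.5), (23.0, 361.2, 304.0), (27.0, 357.8, 314.7), (1492.0, 215.9, 223.5), (138.0, 253.9, 213.5), (54.0, 274.6, 228.1), (163.0, 243.5, 235.0), (41.0, 227.6, 242.0), (71.0, 264.9, 250.6)]
the job is handed in; nothing more can be done
None
```

I handed the job in at about 37 s: the white casting stands in the stand, red, green, yellow and blue hang at their own marks, and the dryer lever was then pushed fully on. My last camera readings agree; no verdict came back.

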